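# Lock a rubber mould in its clamp with a long T-key

## Robot

A 6-joint arm with a two-finger parallel gripper is mounted at the origin on the work surface; the furniture and walls round the work are solid. World frame = base frame: x ahead of the robot, y to its left, z up, the work surface at z = 0. Lengths are in mm, angles in rad, forces in N, time in s.
With the tool pointing down it reaches from about 350 to 875 mm from the base axis. Payload 4.2 kg.
Tool frame: the origin (TCP) lies on the mounting face of the last link; the fingertips stand 173 mm ahead of it and the grasp point (between the pads) lies 155 mm ahead of it; z points along the fingers, y is the direction in which the jaws open and shut (so a half turn about z gives the same grasp; the last joint's range is limited). The gripper opens to 85 mm and grips with 20 to 120 N. Pads are 22 mm wide; open, the fingers measure 114 mm over their backs; the gripper's body (76 mm by 85 mm) begins 54 mm behind the grasp point. The pads swing forward as they close: fully open they stand 13 mm farther back than shut.
Start: joints at [-1.09, 0.385, 0.008, 0, -1.194, -0.259], TCP at [137.509, -609.665, 404.712] pointing down, gripper open.
Joint ranges: [-3.14, 3.14], [-1.21, 2.06], [-1.07, 1.41], [-3.16, 2.05], [-2.99, -0.16], [-3.1, 3.1]. Speed limits (rad/s): [2.79, 2.79, 3.14, 3.14, 3.14, 3.14].

## Interface

Orientations are given as a unit quaternion [x, y, z, w].
In Python, from bench import arm gives the robot as it stands. The module is installed in compiled form; this text tells all that it offers.
- The arm moves only by the tool play_rows, never from a script. Its argument "moves" is a list of rows, each a list of 3 entries, a list of its own where there are three numbers: the shift along the world's x, y, z in units of 30 cm (1.0 is 30 cm), then the turn about the world's z in units of 30 degrees (1.0 is 30 degrees), then the gripper's target within -1 to 1 (shut at 1, half-way at 0, fully open at -1). In form: [[[x, y, z], turn, jaw], ...]. A call has 1 to 12 rows; each row is the pose to reach, as a shift and turn from the pose measured when the call began; what a row does not reach only later rows make up. A row lasts 1/8 s, in which the tool goes at most 62.5 mm and 10.7 degrees, less where a joint would pass 70% of its speed; a pose out of reach is approached as far as the arm can. A call with a number of a shift or a turn outside -1 to 1 is refused whole. A call with a gripper value outside its range is refused whole. The fingers move at their own pace and stop on an object; the grip force is fixed at half the most. Time passes only in rows, so rows that repeat a pose let the fingers close. It gives the time, the measured TCP pose, the force and the opening at its end, in the units of the state.
- arm.read_state(): the state, without advancing time (a new reading comes with each control period).
- arm.get_image(name): name is "scene" or "top" or "wrist"; returns a dict with "pixels" (480x640x3 uint8, red, green, blue), "vfov" (degrees; the focal length in pixels is half the picture's height over the tangent of half this angle, whatever the lens; pixels are square), "cx", "cy" (the principal point, pixels), "dist" ([k1, k2, p1, p2, k3] as OpenCV has them; the pictures are not rectified), "xyz" and "rotation" of the camera in the world. Camera axes: x right, y up, looking along -z (the intrinsics and any distortion apply to the point x, -y, -z); pixel columns grow to the right and rows downward; lengths in mm; the calibration is good to about 2 mm. A picture is of the moment at which its call begins. There is no depth.
- arm.job_done(): hands the job in, once; it reports no verdict.
Trained networks look in a picture, given as the dict that the camera call returned (one of the last four; its "shot" number tells which), for a name from the list of things; names that differ only in an ending like _2 or _b are one class to them, and where a whole thing is asked for, a point or a joint stands for the part that bears it (a point fixed in the world has none). Each returns a list of dicts, best first, with "conf" (0 to 1); they miss things now and then, are a little off and sometimes report something else, mostly with a low value. They report only what shows in the picture. A call takes as long as a camera call. They do not tell look-alikes from the thing itself.
- arm.look_for(name, picture): "centre" ([x, y, z] in mm, in world coordinates, good to about 4 mm: the middle of the surface that is visible of it).
The state is a dict: "clock": time; "joints": joint angles; "joint_vel": joint speeds; "joint_efforts": joint torques, N m; "position": TCP position; "ee_rot": TCP orientation; "contact_force": force on the tool from outside, world axes, zero at the start; "wrist_torque": the same for the moment, N m; "gripper_width": finger opening in mm.
Only numpy, scipy, OpenCV 4.12 (cv2) and the standard library are available. Lean on these libraries where they do the work, as an engineer would, in place of code of your own. Each camera call takes 0.05 s, during which the arm holds its last target.

## Task

Lay the single rubber mould flat in the empty nest of the mould clamp. Then take the long T-key from its sloping rack, lower it without dropping it down the deep shaft in the clamp's tower onto the square stem at the bottom, and turn it clockwise (seen from above) until it stops and the locking bar is fully out over the mould. Leave the key standing fully down in the shaft, and do not disturb the wax tree, the small white bottle or the tape roll.

Things in the scene. Friction and masses are not known exactly. Their poses are not given: they have to be found in the camera images.
- mould_center (a point): Centre of the loose brown rubber mould, a block 50 x 76 x 22 mm (its own x, y, z) lying flat alone on the bench between clamp and rack; 0.11 kg. Grasp it across the 50 mm. (Another three such moulds lie stacked at the far right and stay there.)
- nest (a point): Centre of the nest's floor on the clamp, 5 mm above the bench; axes of the clamp: y from tower to nest, z up. A pocket 56 mm (x) by 83 mm (y) with lips 10 mm high at both ends and at the corners; the middle 63 mm of both long sides is open for fingers. The mould lies in it with its 76 mm along y, either way round, its top 27 mm above the bench.
- shaft_mouth (a point): Centre of the shaft's mouth on the clamp's tower, 135 mm above the bench, 110 mm from the nest's centre towards the clamp's -y; axes of the clamp. The tower is an aluminium block 54 x 54 mm, 125 mm high, with a flared steel collar 10 mm high on it (inside 46 mm wide at the rim, 30 mm at its bottom). The shaft below is round, straight down, 29.5 mm wide.
- stem_tip (a point): Tip of the stem on the shaft's axis, 71 mm below the mouth, 64 mm above the bench. The stem is a 12 mm square 16 mm high with a cone 8 mm high on top, standing on a flange 40 mm above the bench, on which the key's foot rests when fully down. At stem angle 0 its flats are parallel to the tower's sides; this point does not turn with it.
- stem (a joint): Angle of the stem, rad: 0 at the start, grows clockwise seen from above to the stop at 1.3. Turning it takes about 0.2 N m; it stays where it is left. It drives the locking bar outwards, 23 mm per rad.
- bar_end (a point): Middle of the end of the locking bar, a flat steel bar 25 mm wide and 8 mm thick, 33 mm above the bench, which slides from a guide beside the tower over the nest (clamp's +y). Withdrawn at the start, 47 mm from the nest's centre; fully out, 30 mm further.
- key_grip (a point): Place to hold the dark steel T-key (0.3 kg) by its 12 mm square shank, on its axis 138 mm from the bottom of its foot. Axes of the key: z from foot to crossbar, y along the crossbar. At the start it lies in the rack at 45 degrees, foot low and towards the robot, crossbar high and level; the rack holds it up to 98 mm from the foot, the shank above is free, and it can be lifted straight up.
- key_crossbar (a point): Centre of the key's round crossbar, 12 mm thick and 80 mm long, where it crosses the top of the shank, 180 mm from the foot's bottom; axes of the key. Once the key stands in the shaft it can be let go and taken again here from above for turning; fully down on the stem this is 220 mm above the bench. With 1 mm of play round the stem the key turns up to 0.18 rad before the stem follows.
- key_foot (a point): Centre of the bottom of the key's foot, axes of the key. The foot is 28 mm long, 26 mm across its corners, with a 14 mm square socket 24 mm deep in its bottom, sides parallel to x and y; a round collar 26 mm wide sits 50 to 62 mm above the bottom. Fully down on the stem it is 40 mm above the bench; resting unengaged on the square, 56 mm.
- tree: Wax tree, a bystander: green, 240 mm tall on a black round base 127 mm wide; origin under its centre.
- flux: Flux bottle, a bystander: small white square bottle 46 x 46 x 71 mm; origin under its centre.
- tape: Roll of tape, a bystander: 58 mm wide, 24 mm high; origin under its centre.
Mind the look-alikes: they are no part of the job. Leave any green or turquoise look-alike of the part that bears mould_center alone.

How it is judged:
By the outcome, as a careful person would: the job done as asked, in the order asked, and still so for the second after the job is handed in, with the robot touching nothing.
It also fails if it takes over 62 s, if anything falls off the work surface, if the arm or the gripper's body presses on something with over 40 N, if the wrist force passes 120 N, or if a joint passes its speed limit or range.

## Working session

There is one attempt and no reset: what is moved stays moved. The work goes in short steps, Python scripts to look and compute and a tool call to move; the robot and the scene stay as the last step left them, time stands still between calls to the robot, and variables do not carry over. Pictures are saved under pics/ and viewed, and the job is handed in when it is done.

Besides the shell and the picture viewer there is one more tool, called after ">>>" as name(argument=value, ...) on one line, values as JSON. play_rows: Moves the arm, as the interface text tells. Shifts and turns lie within -1 to 1; 1 stands for 30 cm of shift or 30 degrees of turn. Its arguments: {"type":"object","properties":{"moves":{"type":"array"}},"required":["moves"]}

```bash
ls; mkdir -p pics; python3 - <<'E'
from bench import arm
import cv2
s=arm.read_state(); print(s)
for n in ["scene","top","wrist"]:
    p=arm.get_image(n); cv2.imwrite(f"pics/{n}0.png",p["pixels"][:,:,::-1])
    print(n,{k:v for k,v in p.items() if k!="pixels"})
    for t in ["mould_center","nest","shaft_mouth","stem_tip","bar_end","key_grip","key_crossbar","key_foot","tree","flux","tape"]:
        try: print(t,[( [round(c) for c in d["centre"]],round(d["conf"],2)) for d in arm.look_for(t,p)])
        except Exception as e: print(t,e)
E
```

```text
pics
{'clock': 0.0, 'joints': array([-1.09042332e+00,  3.85557602e-01,  6.65096592e-03, -4.66489191e-04,
       -1.19396669e+00, -2.58614058e-01]), 'joint_vel': array([ 0.00086299,  0.00083734,  0.0006474 ,  0.00048823, -0.00040882,
       -0.00063962]), 'joint_efforts': array([ 1.27292515e-04, -3.92291343e+01,  1.88400453e+01,  4.18623626e+00,
       -4.54982670e-03, -2.33589510e-06]), 'position': array([ 137.46700085, -609.49754916,  403.6352    ]), 'ee_rot': array([-1.10566830e-01,  9.93868125e-01,  1.04670168e-03, -1.72887335e-04]), 'contact_force': array([-0.34465285, -0.44874575,  0.29734857]), 'wrist_torque': array([-0.01508885, -0.03881768,  0.00802937]), 'gripper_width': 85.28735374242326}
scene {'vfov': 44.58380694832254, 'cx': 316.9404139301575, 'cy': 244.2254679645078, 'dist': array([0.00246256, 0.        , 0.        , 0.        , 0.        ]), 'xyz': array([-221.02813569, 1053.59669971,  854.76735547]), 'rotation': array([-0.14672216,  0.47859254,  0.83152528, -0.24080594]), 'shot': 1}
mould_center [([398, 14, 23], 0.84), ([468, 163, 23], 0.74), ([343, 152, 23], 0.64)]
n
[... 868 characters left out ...]
 -389, 49], 0.73)]
key_grip [([480, 339, 117], 0.79)]
key_crossbar [([480, 339, 118], 0.64)]
key_foot [([477, 339, 116], 0.92)]
tree [([312, -408, 25], 0.58)]
flux [([598, -387, 54], 0.79)]
tape [([603, 200, 24], 0.67), ([468, 153, 22], 0.24)]
wrist {'vfov': 61.35687260360478, 'cx': 317.81666216470757, 'cy': 242.53518399222443, 'dist': array([0.03185549, 0.        , 0.        , 0.        , 0.        ]), 'xyz': array([  66.79645447, -625.26307264,  375.29249231]), 'rotation': array([-0.08931529, -0.1116229 ,  0.77306184,  0.61801173]), 'shot': 3}
mould_center []
nest []
shaft_mouth []
stem_tip []
bar_end []
key_grip []
key_crossbar []
key_foot []
tree [([314, -460, 11], 0.97)]
flux []
tape []
```

View pics/scene0.png

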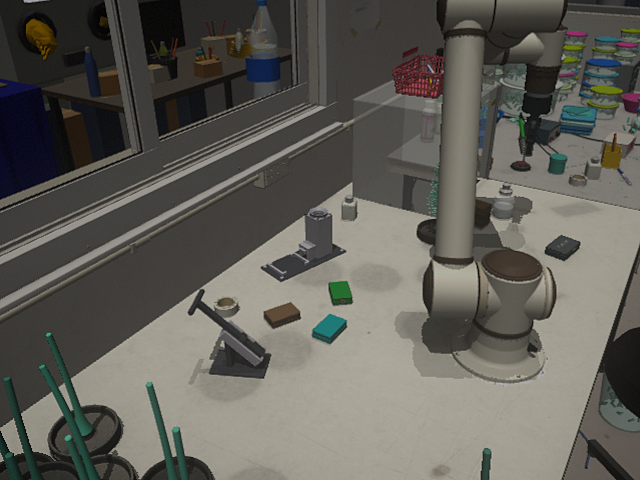

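View pics/top0.png

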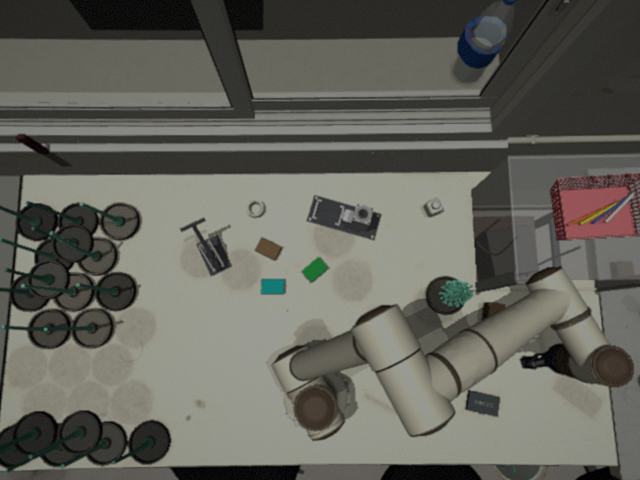

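View pics/wrist0.png

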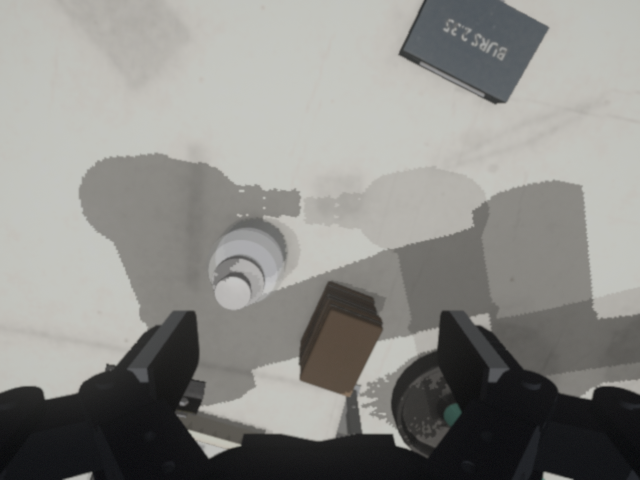

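```bash
cat > h.py <<'E'
from bench import arm
import cv2, numpy as np
from scipy.spatial.transform import Rotation as R
np.set_printoptions(suppress=True,precision=1)
def cam(p):
    f=240/np.tan(np.radians(p["vfov"]/2)); K=np.array([[f,0,p["cx"]],[0,f,p["cy"]],[0,0,1.]])
    rot=R.from_quat(p["rotation"]).as_matrix() if np.shape(p["rotation"])==(4,) else np.array(p["rotation"])
    return K,np.array(p["dist"]),rot@np.diag([1,-1,-1.]),np.array(p["xyz"])
def proj(p,X):
    K,d,Rc,t=cam(p); X=np.atleast_2d(X).astype(float)
    rv=cv2.Rodrigues(Rc.T)[0]; tv=-Rc.T@t
    return cv2.projectPoints(X,rv,tv,K,d)[0][:,0]
def ray(p,uv,z):
    K,d,Rc,t=cam(p); uv=np.atleast_2d(uv).astype(float)
    n=cv2.undistortPoints(uv[:,None],K,d)[:,0]; D=np.c_[n,np.ones(len(n))]@Rc.T
    s=(np.broadcast_to(z,len(n))-t[2])/D[:,2]; return t+D*s[:,None]
def save(p,n,box=None,k=1):
    im=p["pixels"][:,:,::-1]
    if box: x0,y0,x1,y1=box; im=im[y0:y1,x0:x1]; im=cv2.resize(im,None,fx=k,fy=k,interpolation=cv2.INTER_CUBIC)
    cv2.imwrite(f"pics/{n}.png",im)
def tool(s=None):
    s=s or arm.read_state(); M=R.from_quat(s["ee_rot"]).as_matrix()
    return np.array(s["position"]),M, np.degrees(np.arctan2(M[1,1],M[0,1]))
def pickle_save(p,n):
    import pickle; pickle.dump(p,open(f"pics/{n}.pkl","wb"))
def load(n):
    import pickle; return pickle.load(open(f"pics/{n}.pkl","rb"))
def snap(c,n):
    p=arm.get_image(c); pickle_save(p,n); save(p,n); return p
E
python3 - <<'E'
from h import *
P,M,y=tool(); print(P,M,y)
p=snap("top","t1"); save(p,"t1c",(170,170,410,320),3.3)
w=arm.get_image("wrist"); K,d,Rc,t=cam(w); print("cam in tool",M.T@(t-P),M.T@Rc)
print(ray(p,[[269,248],[315,269],[273,287],[365,213],[315,205]],[22,22,22,135,10]))
E
```

```text
[ 137.5 -609.7  404.7] [[-1.  -0.2  0. ]
 [-0.2  1.  -0. ]
 [-0.  -0.  -1. ]] 102.70773899986673
cam in tool [72.4  0.3 29.4] [[ 0.  -1.  -0.3]
 [ 1.   0.  -0. ]
 [ 0.  -0.3  1. ]]
[[ 472.7  146.1   22. ]
 [ 401.9   -4.6   22. ]
 [ 344.4  132.3   22. ]
 [ 562.  -161.1  135. ]
 [ 619.3   -6.4   10. ]]
```

View pics/t1c.png

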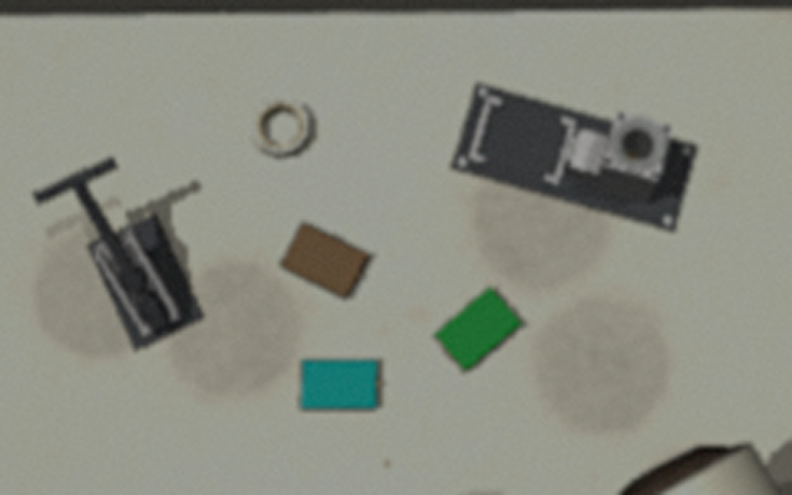

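>>> play_rows(moves=[[[0, 0, 0.17], 0, -1], [[0, 0, 0.33], 0, -1], [[0.15, 0.1, 0.33], 0, -1], [[0.4, 0.3, 0.33], 0, -1], [[0.6, 0.5, 0.33], 0, -1], [[0.7, 0.7, 0.33], 0, -1], [[0.8, 0.9, 0.33], 0, -1], [[0.9, 1, 0.33], 0, -1], [[1, 1, 0.33], 0, -1]])

```text
clock: 3.02
position: [436.0, -308.4, 505.1]
ee_rot: [-0.111, 0.994, -0.001, 0.001]
contact_force: [0.8, -1.2, 0.5]
gripper_width: 85.4
```

>>> play_rows(moves=[[[0.1, 0.2, 0], 0, -1], [[0.2, 0.4, 0], 0, -1], [[0.2, 0.6, 0], 0, -1], [[0.2, 0.7, 0], 0, -1], [[0.2, 0.7, 0], 0, -1]])

```text
clock: 3.65
position: [496.0, -96.3, 505.4]
ee_rot: [-0.113, 0.994, -0.0, 0.001]
contact_force: [0.2, -1.1, -0.6]
gripper_width: 85.7
```

```bash
python3 - <<'E'
from h import *
print(tool()[0]); p=snap("wrist","w1"); 
for t in ["shaft_mouth","nest","bar_end","stem_tip","mould_center"]:
  print(t,[(np.array(d["centre"]),round(d["conf"],2)) for d in arm.look_for(t,p)])
E
```

```text
[496.  -96.3 505.4]
shaft_mouth [(array([ 567.1, -121.5,    5.7]), 0.96)]
nest [(array([ 569.9, -115.8,    3.3]), 0.93)]
bar_end [(array([575.9, -93.3,  42.3]), 0.54)]
stem_tip [(array([ 564.6, -114.5,    3.7]), 0.78)]
mould_center [(array([399.7,  -1.3,  24.2]), 0.86), (array([473.7, 150.3,  27.2]), 0.67), (array([351.2, 131.8,  20.4]), 0.65)]
```

View pics/w1.png

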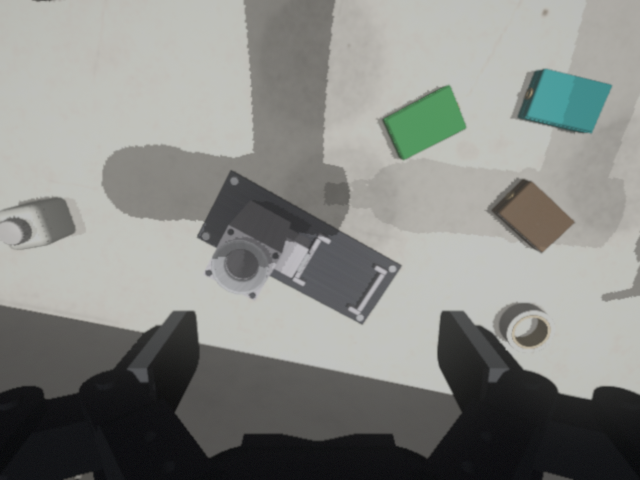

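```bash
python3 - <<'E'
from h import *
p=load("w1"); save(p,"w1c",(190,160,410,330),3.6); save(p,"w1m",(470,160,600,270),5)
E
```

```text
(no output)
```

View pics/w1c.png

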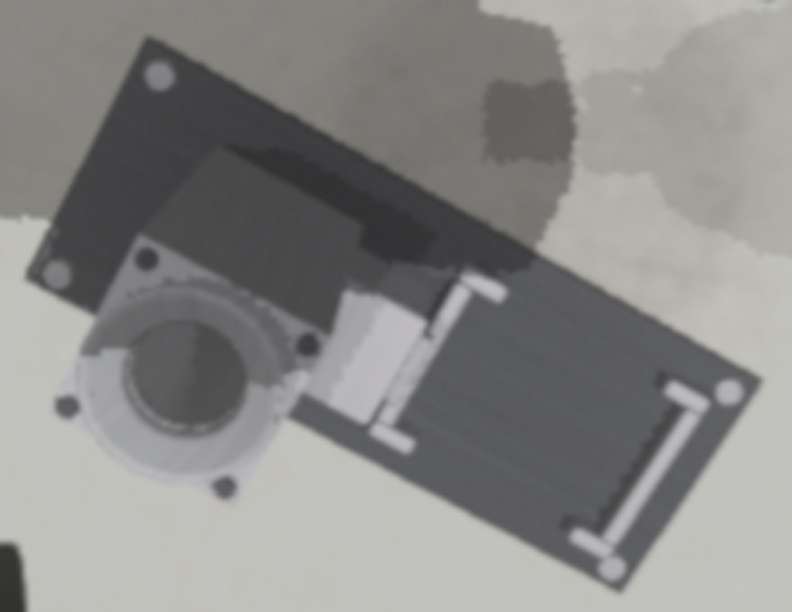

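View pics/w1m.png

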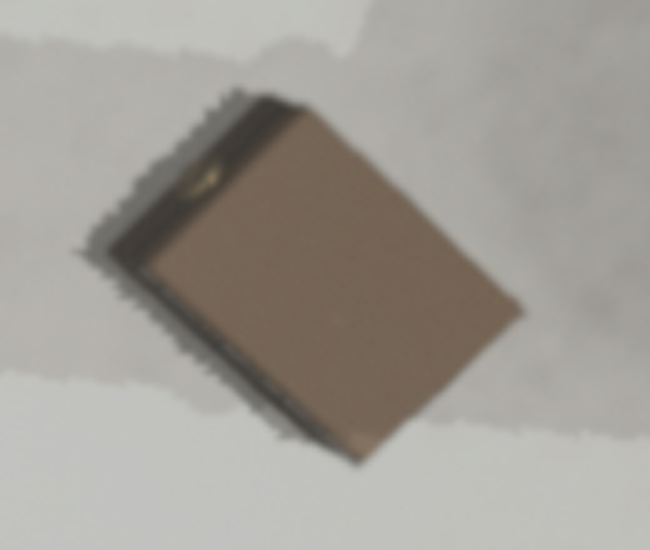

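```bash
python3 - <<'E'
from h import *
p=load("w1")
c=lambda a:np.array(a,float)/3.6+[190,160]
m=ray(p,np.array([(308,107),(522,313),(358,462),(148,265)])/5+[470,160],22); print("mould",m,m.mean(0)); 
e=np.diff(np.r_[m,m[:1]],axis=0); print(np.linalg.norm(e,axis=1),np.degrees(np.arctan2(e[:,1],e[:,0])))
b=ray(p,c([(148,38),(25,278),(620,590),(762,380)]),5);e=np.diff(np.r_[b,b[:1]],axis=0); print("base",b,b.mean(0),np.linalg.norm(e,axis=1),np.degrees(np.arctan2(e[:,1],e[:,0])))
s=ray(p,c([(147,258),(308,345),(225,487),(67,406)]),127);e=np.diff(np.r_[s,s[:1]],axis=0); print("screws",s,s.mean(0),np.linalg.norm(e,axis=1),np.degrees(np.arctan2(e[:,1],e[:,0])))
# far lips outer corners z=15 : near lip corners, far lip corners
l=ray(p,c([(470,270),(372,428),(605,557),(708,402)]),15);print("lips",l,l.mean(0)); e=np.diff(np.r_[l,l[:1]],axis=0);print(np.linalg.norm(e,axis=1),np.degrees(np.arctan2(e[:,1],e[:,0])))
print("mouth",ray(p,c([(189,380)]),135))
E
```

```text
mould [[434.8 132.7  22. ]
 [468.3 196.8  22. ]
 [510.  174.7  22. ]
 [476.4 111.1  22. ]] [472.4 153.8  22. ]
[72.4 47.3 71.9 46.9] [  62.4  -27.9 -117.9  152.7]
base [[ 500.4 -198.     5. ]
 [ 588.5 -224.9    5. ]
 [ 655.9   -0.9    5. ]
 [ 567.7   26.1    5. ]] [578.1 -99.4   5. ] [ 92.1 233.9  92.2 233.9] [ -17.    73.3  163.  -106.7]
screws [[ 534.3 -167.2  127. ]
 [ 547.6 -123.9  127. ]
 [ 590.6 -137.3  127. ]
 [ 577.5 -180.5  127. ]] [ 562.5 -152.2  127. ] [45.3 45.  45.2 45.2] [  72.9  -17.3 -106.8  162.8]
lips [[ 549.5  -80.9   15. ]
 [ 611.1 -100.7   15. ]
 [ 639.8  -11.6   15. ]
 [ 576.3    7.7   15. ]] [594.2 -46.4  15. ]
[64.7 93.6 66.4 92.6] [ -17.8   72.1  163.1 -106.9]
mouth [[ 560.5 -150.6  135. ]]
```

>>> play_rows(moves=[[[0, 0.2, 0], 0.35, -1], [[-0.04, 0.4, -0.1], 0.7, -1], [[-0.08, 0.6, -0.3], 1, -1], [[-0.08, 0.8, -0.45], 1, -1], [[-0.08, 0.833, -0.58], 1, -1], [[-0.08, 0.833, -0.58], 1, -1]])

```text
clock: 4.7
position: [471.3, 150.9, 327.9]
ee_rot: [-0.364, 0.931, -0.001, -0.002]
contact_force: [-0.8, 0.1, -0.1]
gripper_width: 85.2
```

>>> play_rows(moves=[[[0, 0, 0], 0.35, -1], [[0, 0, 0], 0.653, -1], [[0, 0, 0], 0.653, -1]])

```text
clock: 5.08
position: [472.0, 150.1, 329.0]
ee_rot: [-0.516, 0.857, -0.002, -0.001]
contact_force: [-0.4, -0.2, -0.3]
gripper_width: 85.6
```

```bash
python3 - <<'E'
from h import *
print(tool(),arm.read_state()["joints"]); p=snap("wrist","w2"); snap("scene","s2")
for t in ["mould_center"]:
  print(t,[(np.array(d["centre"]),round(d["conf"],2)) for d in arm.look_for(t,p)])
E
```

```text
(array([472. , 150.1, 329. ]), array([[-0.5, -0.9, -0. ],
       [-0.9,  0.5, -0. ],
       [ 0. , -0. , -1. ]]), np.float64(152.09336004205764)) [ 0.6  0.2 -0.4  0.  -0.9 -1.1]
mould_center [(array([352.4, 133.7,  23.9]), 0.71), (array([402.7,  31. ,  22.3]), 0.68), (array([470.6, 150.7,  25.3]), 0.63)]
```

View pics/w2.png

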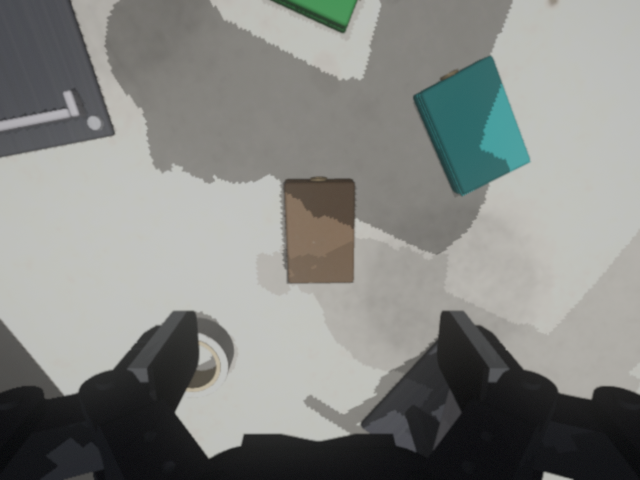

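```bash
python3 - <<'E'
from h import *
p=load("w2"); 
m=ray(p,[(285,182),(355,181),(353.5,283),(288,283)],22); print("mould",m,m.mean(0)); 
e=np.diff(np.r_[m,m[:1]],axis=0); print(np.linalg.norm(e,axis=1),np.degrees(np.arctan2(e[:,1],e[:,0])))
save(p,"w2c",(260,160,380,300),4)
E
```

```text
mould [[475.7 109.2  22. ]
 [433.  131.   22. ]
 [467.3 197.6  22. ]
 [510.  175.1  22. ]] [471.5 153.2  22. ]
[47.9 74.9 48.2 74.2] [ 152.9   62.7  -27.9 -117.5]
```

View pics/w2c.png

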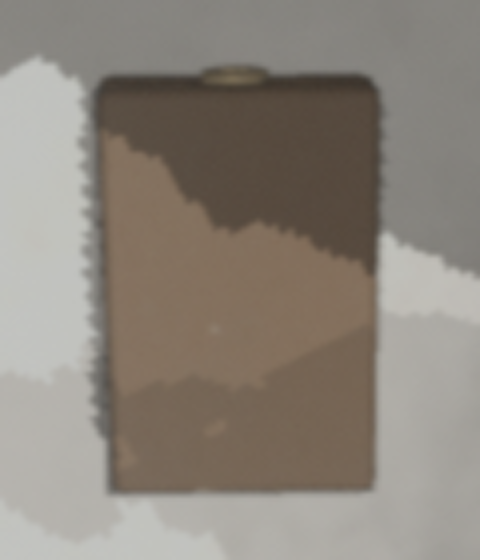

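>>> play_rows(moves=[[[0, 0.01, -0.18], 0, -1], [[0, 0.01, -0.35], 0, -1], [[0, 0.01, -0.47], 0, -1], [[0, 0.01, -0.518], 0.01, -1], [[0, 0.01, -0.518], 0.01, -1], [[0, 0.01, -0.518], 0.01, 1], [[0, 0.01, -0.518], 0.01, 1], [[0, 0.01, -0.518], 0.01, 1], [[0, 0.01, -0.518], 0.01, 1], [[0, 0.01, -0.518], 0.01, 1]])

```text
clock: 6.48
position: [472.2, 153.7, 174.9]
ee_rot: [-0.518, 0.855, -0.001, 0.0]
contact_force: [-0.6, -0.6, 5.6]
gripper_width: 48.8
```

>>> play_rows(moves=[[[0, 0, 0.15], 0, 1], [[0, 0, 0.3], 0, 1], [[0.1, -0.15, 0.36], 0.2, 1], [[0.2, -0.32, 0.36], 0.35, 1], [[0.3, -0.5, 0.36], 0.35, 1], [[0.36, -0.6, 0.36], 0.35, 1], [[0.408, -0.669, 0.36], 0.35, 1], [[0.408, -0.669, 0.36], 0.35, 1], [[0.408, -0.669, 0.36], 0.35, 1]])

```text
clock: 7.6
position: [594.0, -46.7, 282.9]
ee_rot: [-0.594, 0.804, -0.001, 0.0]
contact_force: [-0.5, 0.7, -1.9]
gripper_width: 48.6
```

```bash
python3 - <<'E'
from h import *
print(tool(),arm.read_state()["joints"],arm.read_state()["gripper_width"]); p=snap("wrist","w3")
E
```

```text
(array([594. , -46.7, 282.9]), array([[-0.3, -1. ,  0. ],
       [-1. ,  0.3, -0. ],
       [ 0. , -0. , -1. ]]), np.float64(162.92288317095884)) [ 0.2  0.4 -0.2  0.  -0.9 -0.5] 48.626184271333436
```

View pics/w3.png

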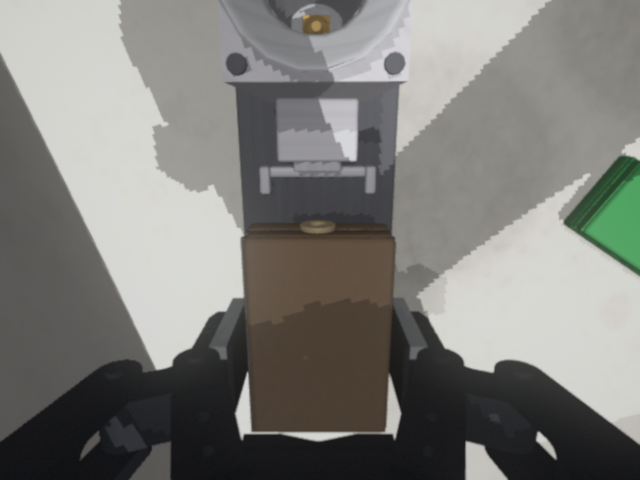

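```bash
python3 - <<'E'
from h import *
p=load("w3"); 
m=ray(p,[(245,237),(394,237),(387,431),(250,431)],130); print("mould",m,m.mean(0)); 
e=np.diff(np.r_[m,m[:1]],axis=0); print(np.linalg.norm(e,axis=1),np.degrees(np.arctan2(e[:,1],e[:,0])))
print(ray(p,[(236,63),(394,63)],127)); print("lip",ray(p,[(260,167),(375,167)],15)); print("stem",ray(p,[(317,25)],64))
d=np.array([np.cos(np.radians(73)),np.sin(np.radians(73))]);x=np.array([d[1],-d[0]])
N=np.array([594.5,-47]);
print(proj(p,[[*(N-110*d),64],[*(N-110*d),135],[*(N-110*d+22.5*d+22.5*x),127],[*(N-110*d+22.5*d-22.5*x),127]]))
E
```

```text
mould [[604.8 -89.1 130. ]
 [559.7 -75.3 130. ]
 [580.1  -4.6 130. ]
 [628.  -19.2 130. ]] [593.2 -47.1 130. ]
[47.2 73.6 50.1 73.7] [ 163.    73.8  -16.9 -108.4]
[[ 590.2 -137.9  127. ]
 [ 546.9 -124.6  127. ]]
lip [[ 612.2 -102.    15. ]
 [ 548.2  -82.4   15. ]]
stem [[ 561.6 -152.9   64. ]]
[[315.8  27.4]
 [313.7 -37.2]
 [236.1  65.7]
 [392.8  65.4]]
```

>>> play_rows(moves=[[[0.001, -0.001, -0.15], 0, 1], [[0.001, -0.001, -0.28], 0, 1], [[0.001, -0.001, -0.32], 0, 1], [[0.001, -0.001, -0.337], 0, 1], [[0.001, -0.001, -0.337], 0, 1]])

```text
clock: 8.28
position: [594.6, -46.3, 182.7]
ee_rot: [-0.595, 0.804, -0.001, 0.001]
contact_force: [0.8, -0.2, -0.8]
gripper_width: 48.8
```

```bash
python3 - <<'E'
from h import *
print(tool()[0],arm.read_state()["gripper_width"]); p=snap("wrist","w4")
E
```

```text
[594.6 -46.3 182.7] 48.83296716224914
```

View pics/w4.png

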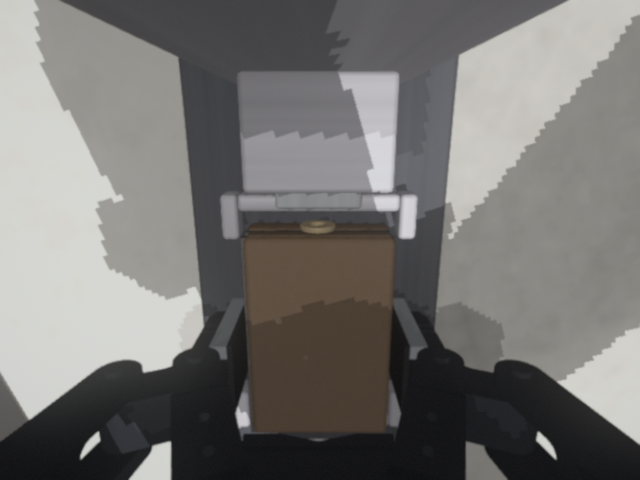

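>>> play_rows(moves=[[[0, -0.002, -0.008], 0, 1], [[0, -0.002, -0.01], 0, 1], [[0, -0.002, -0.01], 0, -0.3], [[0, -0.002, -0.01], 0, -1], [[0, -0.002, -0.01], 0, -1], [[0, -0.002, -0.01], 0, -1], [[0, 0, 0.2], 0, -1], [[0, 0, 0.4], 0, -1], [[0, 0.02, 0.6], 0, -1], [[0, 0.02, 0.6], 0, -1]])

```text
clock: 9.57
position: [595.7, -40.1, 369.4]
ee_rot: [-0.595, 0.804, -0.005, 0.007]
contact_force: [0.7, -0.4, -1.2]
gripper_width: 85.5
```

```bash
python3 - <<'E'
from h import *
print(tool()[0],arm.read_state()["gripper_width"]); p=snap("wrist","w5"); save(p,"w5c",(200,100,450,420),1.8)
E
```

```text
[595.7 -40.1 369.4] 85.46963309241049
```

View pics/w5.png

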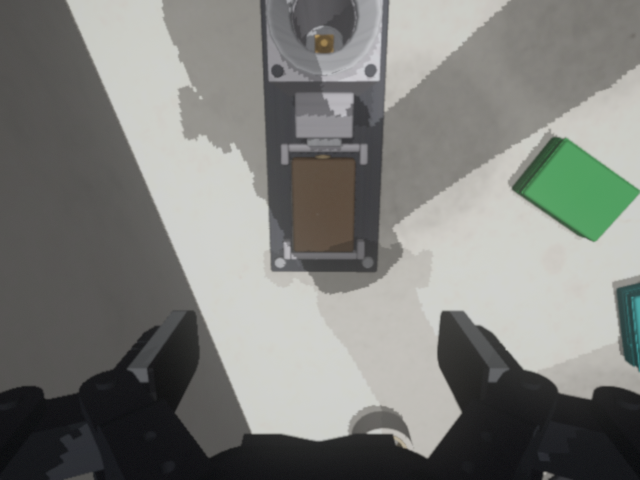

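>>> play_rows(moves=[[[-0.05, 0.2, 0.1], 0.35, -1], [[-0.1, 0.4, 0.2], 0.7, -1], [[-0.2, 0.6, 0.3], 1, -1], [[-0.3, 0.8, 0.35], 1, -1], [[-0.4, 1, 0.35], 1, -1], [[-0.4, 1, 0.35], 1, -1]])

```text
clock: 10.38
position: [473.3, 261.9, 469.6]
ee_rot: [0.783, -0.622, 0.001, -0.004]
contact_force: [-0.4, -0.0, -0.3]
gripper_width: 85.5
```

>>> play_rows(moves=[[[0, 0.2, 0], 0.35, -1], [[0, 0.2, 0], 0.35, -1], [[0, 0.2, 0], 0.35, -1]])

```text
clock: 10.75
position: [473.2, 322.1, 467.8]
ee_rot: [0.837, -0.547, 0.001, -0.002]
contact_force: [0.6, -1.0, 0.5]
gripper_width: 85.3
```

```bash
python3 - <<'E'
from h import *
print(tool()); p=snap("wrist","w6"); snap("scene","s6")
E
```

```text
(array([473.2, 322.1, 467.8]), array([[ 0.4, -0.9,  0. ],
       [-0.9, -0.4,  0. ],
       [-0. , -0. , -1. ]]), np.float64(-156.36693373063622))
```

View pics/w6.png

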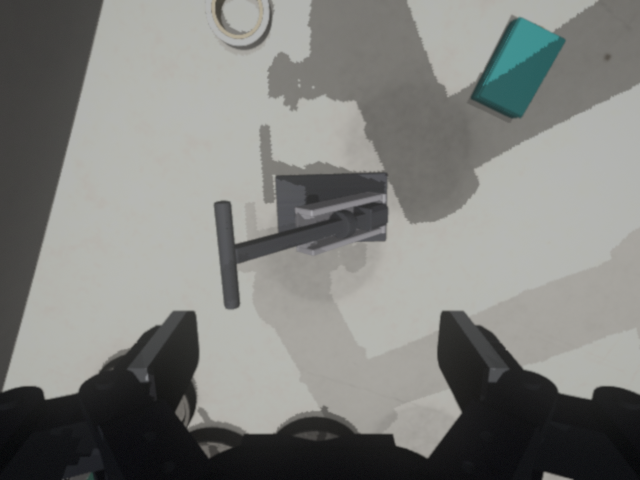

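View pics/s6.png

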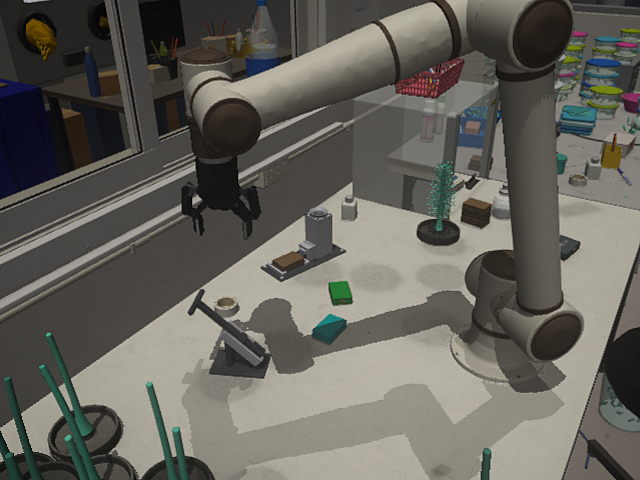

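```bash
python3 - <<'E'
from h import *
p=load("s6"); save(p,"s6c",(180,280,280,380),6); save(load("w6"),"w6c",(200,160,400,320),4)
E
```

```text
(no output)
```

View pics/s6c.png

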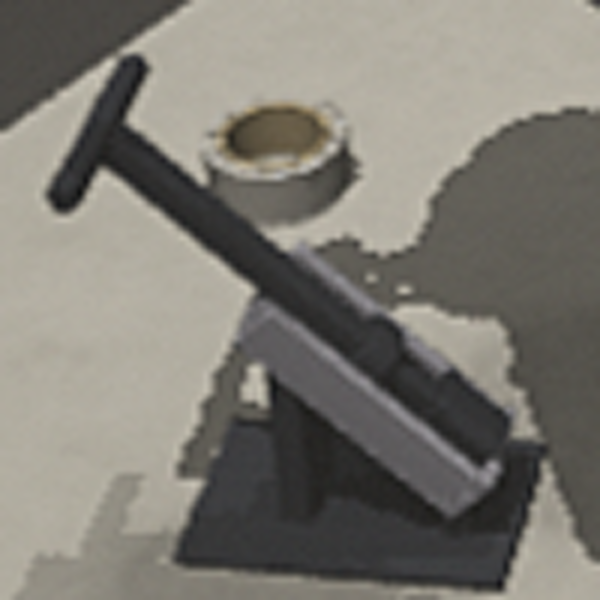

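View pics/w6c.png

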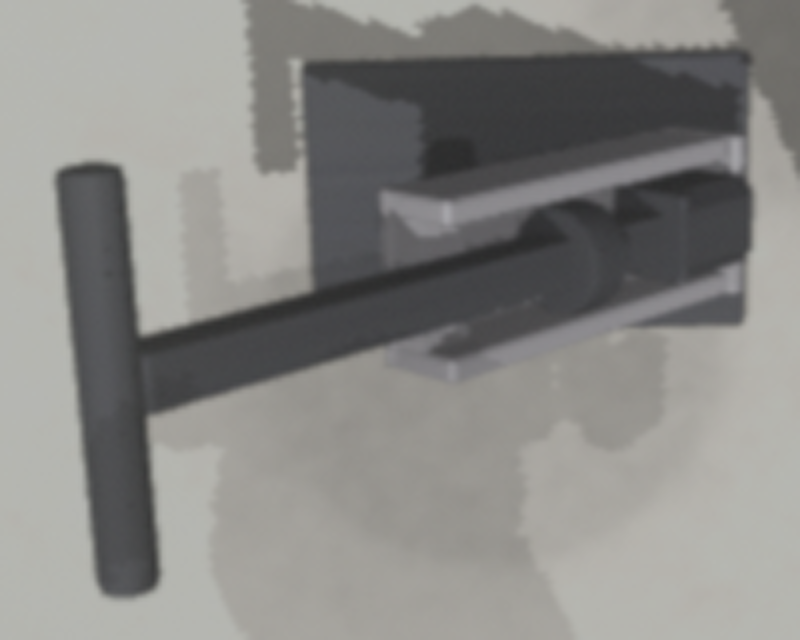

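```bash
python3 - <<'E'
from h import *
w,s=load("w6"),load("s6")
def tri(obs):
    A=np.zeros((3,3));b=np.zeros(3)
    for p,uv in obs:
        a=ray(p,[uv],0)[0]; t=np.array(p["xyz"]); d=(a-t)/np.linalg.norm(a-t); Q=np.eye(3)-np.outer(d,d); A+=Q;b+=Q@t
    X=np.linalg.solve(A,b); return X,[proj(p,X)[0]-uv for p,uv in obs]
a,ra=tri([(w,(223,203)),(s,(201.7,290))]); b,rb=tri([(w,(231.75,307.5)),(s,(190.5,314.2))])
print(a,b,ra,rb,np.linalg.norm(a-b),(a+b)/2, np.degrees(np.arctan2(*(a-b)[[1,0]])))
print(np.linalg.norm((a-b)[:2]))
for z in (135,140,145,150): 
    q=ray(w,[(223,203),(231.75,307.5),(227.4,256)],z); print(z,q,np.linalg.norm(q[0]-q[1]))
print(ray(w,[(200+735/4,160+225/4)],30))
E
```

```text
[541.7 332.6 160.4] [507.4 405.4 157.5] [array([-0.4,  0.1]), array([0.1, 0. ])] [array([ 1.7, -0.5]), array([-0.7, -0.1])] 80.52183680102326 [524.6 369.  159. ] -64.78601260130208
80.46813763770056
135 [[545.1 339.4 135. ]
 [509.  418.4 135. ]
 [527.6 378.  135. ]] 86.8229738023172
140 [[544.4 338.  140. ]
 [508.9 415.7 140. ]
 [527.1 376.  140. ]] 85.3917346044012
145 [[543.7 336.7 145. ]
 [508.8 413.  145. ]
 [526.7 374.  145. ]] 83.9604954064852
150 [[543.  335.3 150. ]
 [508.6 410.4 150. ]
 [526.3 372.  150. ]] 82.52925620856928
[[403.8 314.5  30. ]]
```

>>> play_rows(moves=[[[0.11, 0.04, 0], 0.053, -1], [[0.21, 0.075, -0.1], 0.053, -1], [[0.21, 0.075, -0.25], 0.053, -1], [[0.21, 0.075, -0.4], 0.053, -1], [[0.21, 0.075, -0.4], 0.053, -1]])

```text
clock: 11.48
position: [536.1, 341.7, 345.0]
ee_rot: [0.843, -0.537, -0.0, 0.002]
contact_force: [-1.0, -0.2, 1.2]
gripper_width: 85.2
```

```bash
python3 - <<'E'
from h import *
print(tool()); p=snap("wrist","w7")
E
```

```text
(array([536.1, 341.7, 345. ]), array([[ 0.4, -0.9, -0. ],
       [-0.9, -0.4, -0. ],
       [ 0. ,  0. , -1. ]]), np.float64(-154.9906457529122))
```

View pics/w7.png

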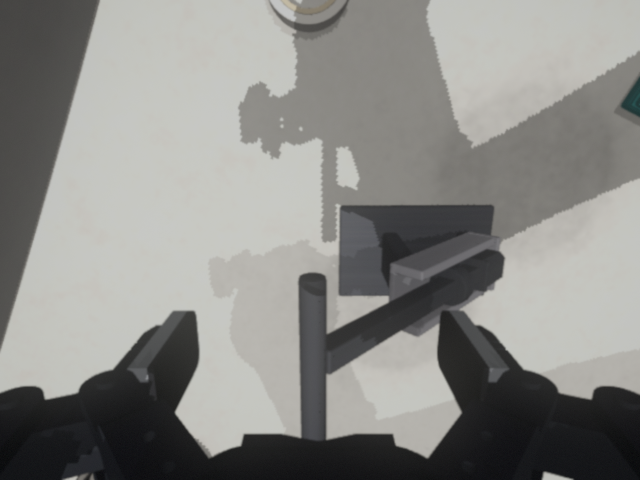

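```bash
python3 - <<'E'
from h import *
p=load("w7");print(ray(p,[(313,280),(316,350)],[160,163])); P=tool()[0]
print(proj(p,[[P[0],P[1],160],[P[0],P[1],190]]))
E
```

```text
[[541.1 333.3 160. ]
 [527.  360.6 163. ]]
[[313.  302.6]
 [312.2 339.3]]
```

>>> play_rows(moves=[[[0, 0.008, -0.08], 0, -1], [[0, 0.008, -0.103], 0, -1], [[0, 0.008, -0.103], 0, 0.5], [[0, 0.008, -0.103], 0, 1], [[0, 0.008, -0.103], 0, 1], [[0, 0.008, -0.103], 0, 1], [[0, 0.008, -0.103], 0, 1], [[0, 0.008, -0.103], 0, 1], [[0, 0.008, -0.103], 0, 1]])

```text
clock: 12.65
position: [536.9, 344.9, 317.9]
ee_rot: [0.844, -0.537, 0.001, -0.002]
contact_force: [-1.0, -0.2, 3.2]
gripper_width: 9.9
```

```bash
python3 - <<'E'
from h import *
print(tool()[0]); p=snap("wrist","w8"); snap("scene","s8")
E
```

```text
[536.9 344.9 317.9]
```

View pics/w8.png

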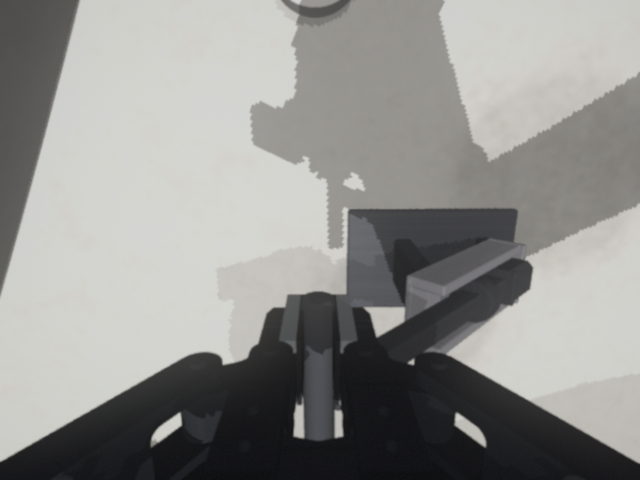

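>>> play_rows(moves=[[[0, 0, 0.07], 0, 1], [[0, 0, 0.15], 0, 1], [[0, 0, 0.25], 0, 1], [[0, 0, 0.35], 0, 1], [[0, 0, 0.45], 0, 1], [[0, 0, 0.5], 0, 1], [[0, 0, 0.5], 0, 1]])

```text
clock: 13.62
position: [536.9, 345.1, 467.8]
ee_rot: [0.844, -0.537, 0.001, -0.002]
contact_force: [-0.7, 0.4, -3.7]
gripper_width: 9.8
```

```bash
python3 - <<'E'
from h import *
print(tool()[0]); p=snap("wrist","w9"); s=snap("scene","s9"); save(s,"s9c",(140,130,340,380),2.4)
E
```

```text
[536.9 345.1 467.8]
```

View pics/w9.png

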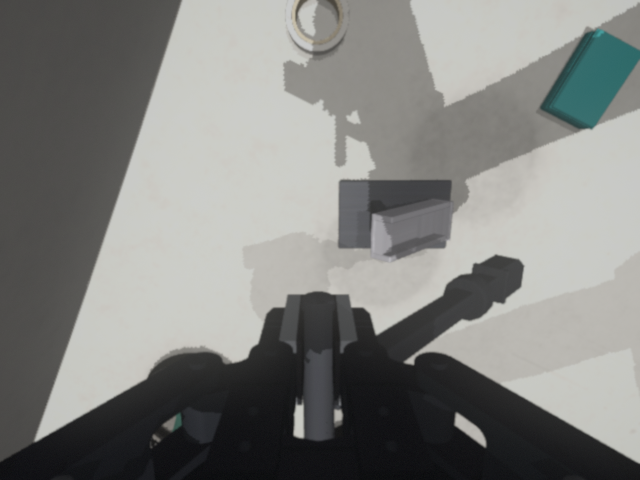

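View pics/s9c.png

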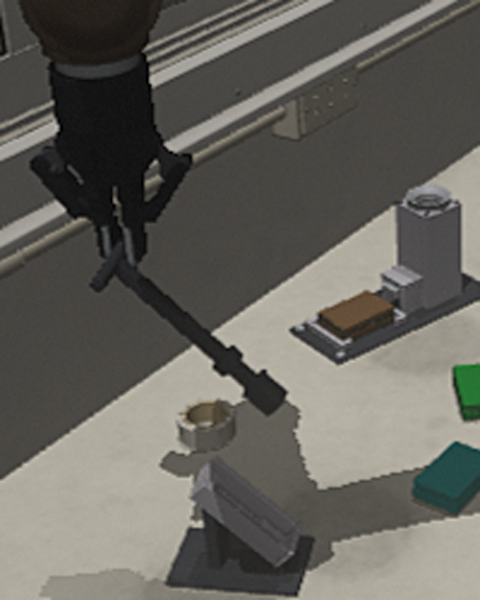

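>>> play_rows(moves=[[[-0.02, -0.18, 0], -0.34, 1], [[-0.04, -0.36, 0], -0.68, 1], [[-0.05, -0.55, 0], -1, 1], [[-0.05, -0.55, 0], -1, 1]])

```text
clock: 14.22
position: [521.0, 176.7, 464.8]
ee_rot: [-0.674, 0.738, -0.0, -0.001]
contact_force: [0.4, 0.5, -2.7]
gripper_width: 9.5
```

>>> play_rows(moves=[[[-0.02, -0.18, 0], -0.34, 1], [[-0.04, -0.36, 0], -0.68, 1], [[-0.05, -0.55, 0], -1, 1], [[-0.05, -0.55, 0], -1, 1]])

```text
clock: 14.72
position: [505.5, 9.2, 463.7]
ee_rot: [-0.458, 0.889, 0.001, -0.003]
contact_force: [-0.1, 0.1, -2.6]
gripper_width: 9.6
```

>>> play_rows(moves=[[[-0.02, -0.18, 0], -0.34, 1], [[-0.04, -0.36, 0], -0.68, 1], [[-0.05, -0.55, 0], -1, 1], [[-0.05, -0.55, 0], -1, 1]])

```text
clock: 15.22
position: [490.6, -157.9, 462.2]
ee_rot: [-0.21, 0.978, 0.001, -0.004]
contact_force: [0.5, 1.0, -2.9]
gripper_width: 9.8
```

>>> play_rows(moves=[[[-0.01, -0.18, 0], -0.34, 1], [[-0.02, -0.36, 0], -0.68, 1], [[-0.03, -0.55, 0], -1, 1], [[-0.03, -0.55, 0], -1, 1]])

```text
clock: 15.72
position: [482.3, -324.8, 460.1]
ee_rot: [0.051, 0.999, 0.003, -0.005]
contact_force: [0.3, 1.4, -3.3]
gripper_width: 9.8
```

```bash
python3 - <<'E'
from h import *
print(tool(),arm.read_state()["joints"]); p=snap("wrist","w10"); s=snap("scene","s10"); save(s,"s10c",(240,80,500,300),3)
E
```

```text
(array([ 482.3, -324.8,  460.1]), array([[-1. ,  0.1, -0. ],
       [ 0.1,  1. ,  0. ],
       [ 0. ,  0. , -1. ]]), np.float64(84.13108747394135)) [-0.3  0.3 -0.  -0.  -1.3 -1.4]
```

View pics/w10.png

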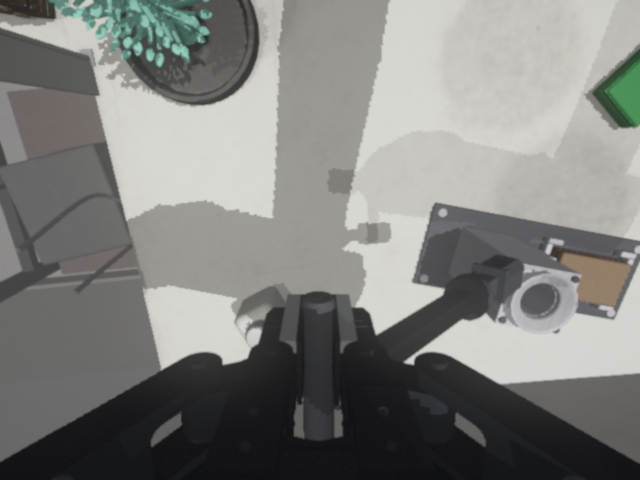

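View pics/s10c.png

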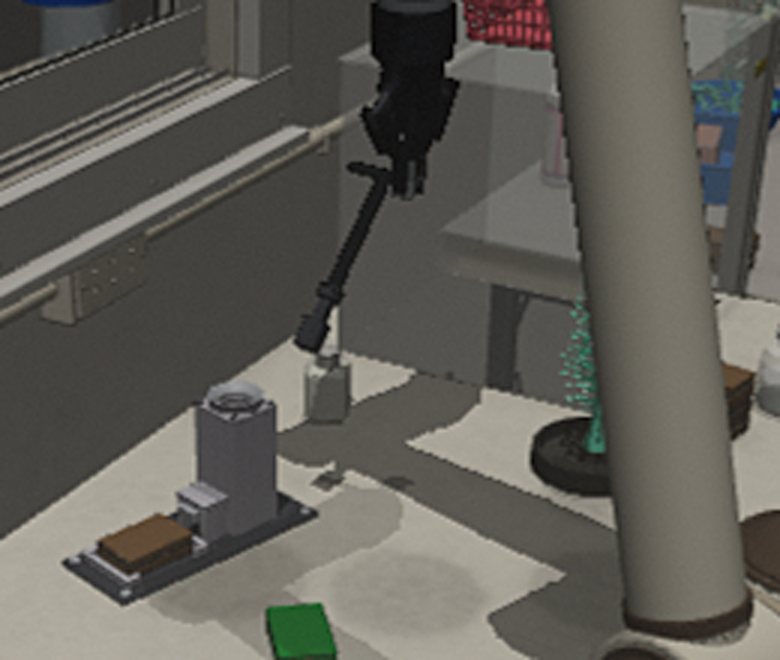

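```bash
cat >> h.py <<'E'
def keypts(P,yaw,th,o=27,gz=157):
    r=np.radians(yaw); f=np.array([np.cos(r),np.sin(r),0]); u=np.array([np.sin(r),-np.cos(r),0]); z=np.array([0,0,1.])
    C=np.array(P)+o*u-gz*z; t=np.radians(th); a=f*np.sin(t)-z*np.cos(t)
    return C,C+180*a,C+124*a,f,a
E
python3 - <<'E'
from h import *
p=load("w10"); P,_,y=tool(); save(p,"w10c",(360,230,560,350),4)
for th in (35,40,45,50): 
    C,F,G,_,_=keypts(P,y,th); print(th,proj(p,[C,F,G]),F)
p=load("w9")
for th in (35,40,45,50): 
    C,F,G,_,_=keypts([536.9,345.1,467.8],205,th); print(th,proj(p,[C,F,G]).ravel(),F)
E
```

```text
35 [[322.1 407.3]
 [462.4 270.2]
 [435.9 295.9]] [ 519.4 -222.3  156.2]
40 [[322.1 407.3]
 [485.3 274.8]
 [453.6 300.3]] [ 520.6 -209.9  165.8]
45 [[322.1 407.3]
 [509.2 280.3]
 [471.7 305.5]] [ 521.7 -198.3  176.4]
50 [[322.1 407.3]
 [534.3 286.8]
 [490.2 311.5]] [ 522.7 -187.8  187.9]
35 [318.5 400.3 463.2 266.  435.8 291.3] [431.9 325.9 163.4]
40 [318.5 400.3 486.1 270.8 453.4 295.9] [420.6 320.7 172.9]
45 [318.5 400.3 510.  276.5 471.5 301.2] [410.1 315.8 183.5]
50 [318.5 400.3 535.2 283.2 490.  307.3] [400.5 311.3 195.1]
```

View pics/w10c.png

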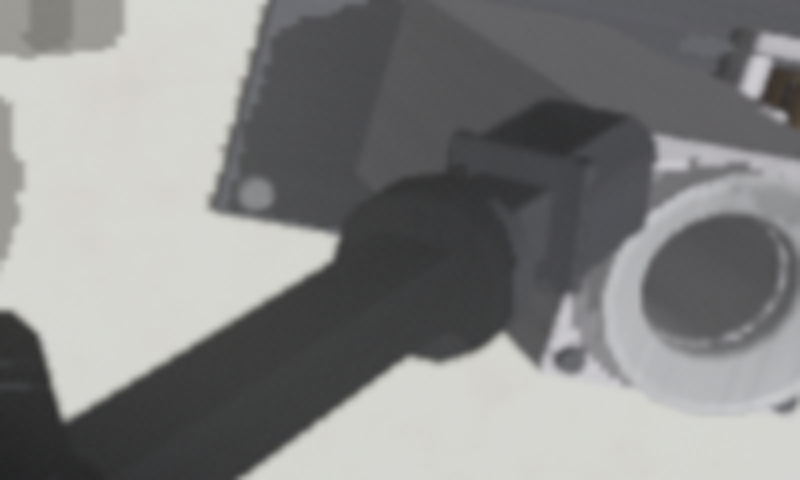

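>>> play_rows(moves=[[[0, 0, 0], -0.37, 1], [[0, 0, -0.1], -0.37, 1], [[0, 0, -0.22], -0.37, 1], [[0, 0, -0.29], -0.37, 1], [[0, 0, -0.29], -0.37, 1], [[0.02, 0.064, -0.29], -0.37, 1], [[0.03, 0.096, -0.29], -0.37, 1], [[0.039, 0.127, -0.29], -0.37, 1], [[0.049, 0.16, -0.29], -0.37, 1], [[0.049, 0.16, -0.29], -0.37, 1]])

```text
clock: 17.08
position: [497.2, -273.6, 373.6]
ee_rot: [0.145, 0.989, 0.004, -0.004]
contact_force: [0.4, -1.7, -3.3]
gripper_width: 9.8
```

```bash
python3 - <<'E'
from h import *
print(tool()); p=snap("wrist","w11"); print(arm.read_state()["contact_force"],arm.read_state()["wrist_torque"])
P,_,y=tool()
for th in (25,35,40,45,50): 
    C,F,G,_,_=keypts(P,y,th); print(th,proj(p,[F,G]).ravel())
E
```

```text
(array([ 497.2, -273.6,  373.6]), array([[-1. ,  0.3, -0. ],
       [ 0.3,  1. ,  0. ],
       [ 0. ,  0. , -1. ]]), np.float64(73.31909669517107))
[-0.5 -1.2 -3.2] [-0.7  0.1 -0. ]
25 [414.6 263.2 396.4 289. ]
35 [457.5 270.2 430.4 295.8]
40 [480.1 274.9 447.8 300.2]
45 [503.7 280.5 465.6 305.4]
50 [528.5 287.1 483.9 311.5]
```

View pics/w11.png

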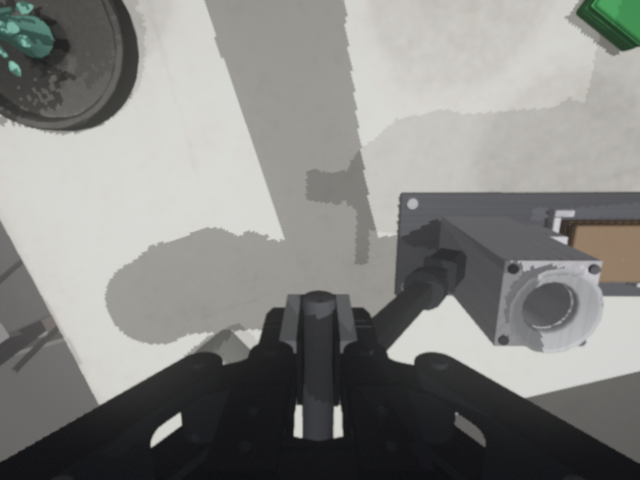

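>>> play_rows(moves=[[[0.015, 0.05, 0], 0, 1], [[0.03, 0.1, 0], 0, 1], [[0.045, 0.15, 0], 0, 1], [[0.06, 0.2, 0], 0, 1], [[0.075, 0.25, 0], 0, 1], [[0.085, 0.28, 0], 0, 1], [[0.092, 0.301, 0], 0, 1], [[0.092, 0.301, 0], 0, 1]])

```text
clock: 18.12
position: [524.8, -183.3, 373.3]
ee_rot: [0.145, 0.989, 0.004, -0.004]
contact_force: [-0.2, -2.1, -1.6]
gripper_width: 9.6
```

```bash
python3 - <<'E'
from h import *
print(tool()); p=snap("wrist","w12"); s=snap("scene","s12");save(s,"s12c",(240,130,400,290),4.5); print(arm.read_state()["contact_force"],arm.read_state()["wrist_torque"])
E
```

```text
(array([ 524.8, -183.3,  373.3]), array([[-1. ,  0.3, -0. ],
       [ 0.3,  1. ,  0. ],
       [ 0. ,  0. , -1. ]]), np.float64(73.30948535874656))
[-0.3 -2.  -1.6] [-0.6  0.3 -0. ]
```

View pics/w12.png

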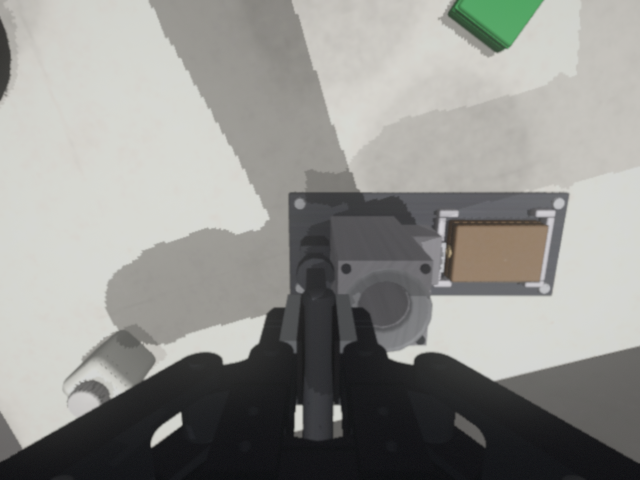

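View pics/s12c.png

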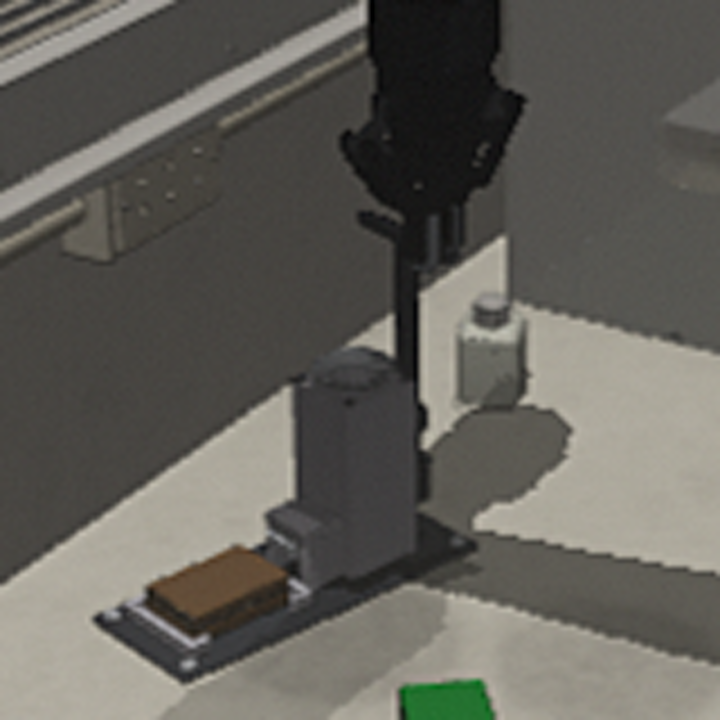

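```bash
python3 - <<'E'
from h import *
p=load("w12"); P,_,y=tool(); save(p,"w12c",(270,210,450,360),4.4)
for th in (-3,0,2,4,6): 
    C,F,G,_,_=keypts(P,y,th); print(th,proj(p,[F,G]).ravel())
s=load("s12")
for th in (-3,0,2,4,6): 
    C,F,G,_,_=keypts(P,y,th); print(th,proj(s,[C,F,G]).ravel())
E
```

```text
-3 [302.5 256.9 304.4 282.7]
0 [314.3 256.7 314.2 282.6]
2 [322.1 256.8 320.7 282.6]
4 [330.  256.9 327.1 282.8]
6 [337.9 257.1 333.6 283. ]
-3 [329.2 178.7 331.8 235.5 331.  218.6]
0 [329.2 178.7 329.4 236.7 329.3 219.3]
2 [329.2 178.7 327.7 237.4 328.2 219.8]
4 [329.2 178.7 326.1 238.  327.  220.2]
6 [329.2 178.7 324.4 238.5 325.9 220.6]
```

View pics/w12c.png

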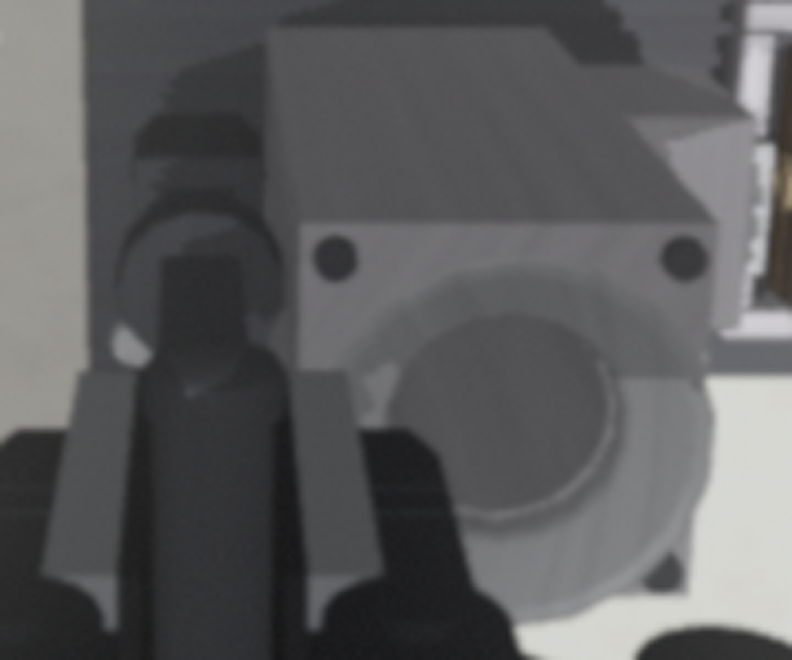

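```bash
python3 - <<'E'
from h import *
p=load("w12"); P,_,y=tool()
im=p["pixels"][:,:,::-1].copy(); big=cv2.resize(im[210:360,270:450],None,fx=4.4,fy=4.4,interpolation=cv2.INTER_CUBIC)
outs=[]
for o in (22,27):
    b=big.copy(); C,F,G,f,a=keypts(P,y,0.3,o); u=np.cross(f,a)
    for h,c in ((62,(0,0,255)),(50,(0,255,0))):
        t=np.linspace(0,2*np.pi,60); X=F-a*h+13*(np.cos(t)[:,None]*f+np.sin(t)[:,None]*u)
        q=((proj(p,X)-[270,210])*4.4).astype(np.int32); cv2.polylines(b,[q],True,c,1)
    for h in (0,28):
        X=F-a*h+np.array([[sx*f+sy*u for sx,sy in ((9.2,9.2),(-9.2,9.2),(-9.2,-9.2),(9.2,-9.2))]])[0]*1.2
        q=((proj(p,X)-[270,210])*4.4).astype(np.int32); cv2.polylines(b,[q],True,(255,255,0),1)
    outs.append(b[:400,60:420])
cv2.imwrite("pics/fit.png",np.hstack(outs))
E
```

```text
(no output)
```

View pics/fit.png

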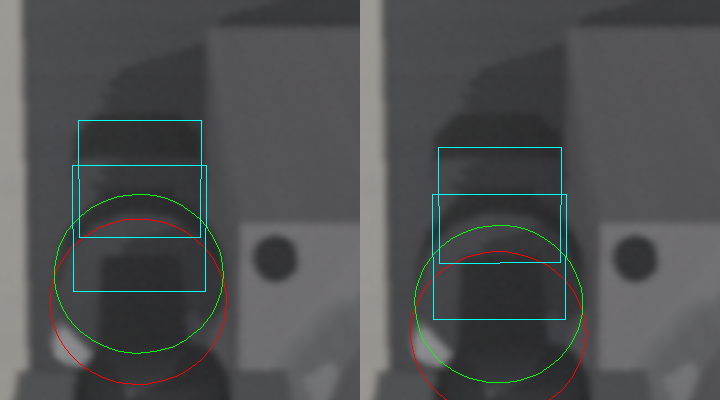

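```bash
python3 - <<'E'
from h import *
p=load("w12"); P,_,y=tool()
q=ray(p,np.array([(335,258),(685,258),(663,573)])/4.4+[270,210],127); print(q, (q[0]+q[2])/2, np.linalg.norm(q[0]-q[1]),np.linalg.norm(q[1]-q[2]))
d=np.array([np.cos(np.radians(73)),np.sin(np.radians(73)),0]);x=np.array([d[1],-d[0],0])
print((q[0]+q[1])/2+22.6*x)
C,F,G,f,a=keypts(P,y,0.3,21.5); print(C,F)
E
```

```text
[[ 534.5 -167.5  127. ]
 [ 547.6 -124.1  127. ]
 [ 591.2 -136.9  127. ]] [ 562.9 -152.2  127. ] 45.28049342458641 45.41972645288039
[ 562.7 -152.4  127. ]
[ 545.3 -189.8  216.3] [ 545.6 -188.9   36.3]
```

>>> play_rows(moves=[[[-0.003, -0.01, 0], 0, 1], [[-0.003, -0.01, 0.1], 0, 1], [[-0.003, -0.01, 0.2], 0, 1], [[-0.003, -0.01, 0.3], 0, 1], [[-0.003, -0.01, 0.39], 0, 1], [[-0.003, -0.01, 0.39], 0, 1], [[0.02, 0.05, 0.39], 0, 1], [[0.04, 0.09, 0.39], 0, 1], [[0.057, 0.123, 0.39], 0, 1], [[0.057, 0.123, 0.39], 0, 1]])

```text
clock: 19.48
position: [542.4, -145.7, 489.6]
ee_rot: [0.145, 0.989, 0.004, -0.004]
contact_force: [0.4, -0.4, -1.5]
gripper_width: 9.3
```

```bash
cat > fit.py <<'E'
from h import *
import sys
def fit(n,th,o,box,k,tf=0):
    p=load(n); P,_,y=tool(); x0,y0,x1,y1=box
    b=cv2.resize(p["pixels"][y0:y1,x0:x1,::-1],None,fx=k,fy=k,interpolation=cv2.INTER_CUBIC); raw=b.copy()
    C,F,G,f,a=keypts(P,y,th,o); u=np.cross(f,a); t=np.linspace(0,2*np.pi,60)
    def dr(X,c): cv2.polylines(b,[((proj(p,X)-[x0,y0])*k).astype(np.int32)],True,c,1)
    for h,r,c in ((62,13,(0,0,255)),(50,13,(0,255,0)),(0,13,(255,255,0)),(28,13,(255,255,0))): dr(F-a*h+r*(np.cos(t)[:,None]*f+np.sin(t)[:,None]*u),c)
    T=np.array([562.4,-152.5,0]); e=np.eye(3)
    for z,r in ((135,23),(125,15)): dr(T+e[2]*z+r*(np.cos(t)[:,None]*e[0]+np.sin(t)[:,None]*e[1]),(255,0,255))
    cv2.imwrite(f"pics/{n}_fit.png",np.hstack([raw,b])); print(C,F,P,y)
E
python3 - <<'E'
from fit import *
snap("wrist","w13"); s=snap("scene","s13"); save(s,"s13c",(240,80,400,290),3)
fit("w13",0.3,21.5,(260,200,400,360),2.8)
E
```

```text
[ 562.5 -152.7  333. ] [ 562.8 -151.8  153. ] [ 541.9 -146.5  490. ] 73.30452642637799
```

View pics/w13_fit.png

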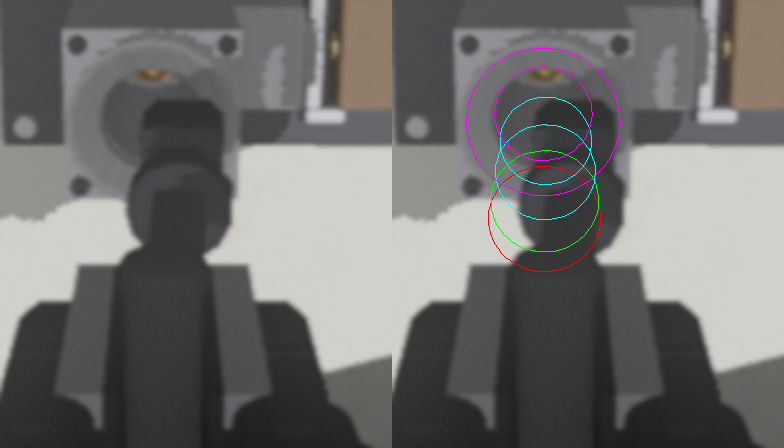

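View pics/s13c.png

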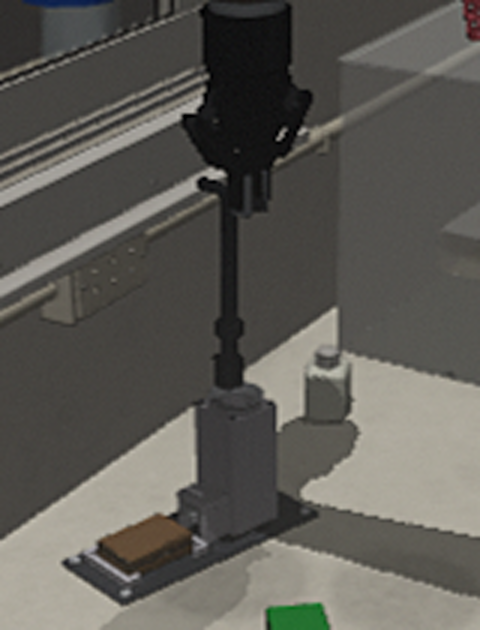

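>>> play_rows(moves=[[[-0.007, -0.022, 0], 0, 1], [[-0.007, -0.022, -0.04], 0, 1], [[-0.007, -0.022, -0.07], 0, 1], [[-0.007, -0.022, -0.09], 0, 1], [[-0.007, -0.022, -0.11], 0, 1], [[-0.007, -0.022, -0.11], 0, 1]])

```text
clock: 20.32
position: [539.8, -153.1, 456.4]
ee_rot: [0.145, 0.989, 0.004, -0.005]
contact_force: [-0.1, -0.4, -2.3]
gripper_width: 9.6
```

```bash
python3 - <<'E'
from fit import *
snap("wrist","w14"); s=arm.read_state(); print(s["contact_force"],s["wrist_torque"])
fit("w14",2.7,21.5,(260,200,400,360),2.8)
E
```

```text
[ 0.8  0.1 -2.2] [0. 0. 0.]
[ 560.5 -159.3  299.9] [ 562.9 -151.1  120.1] [ 539.9 -153.1  456.9] 73.31133824114919
```

View pics/w14_fit.png

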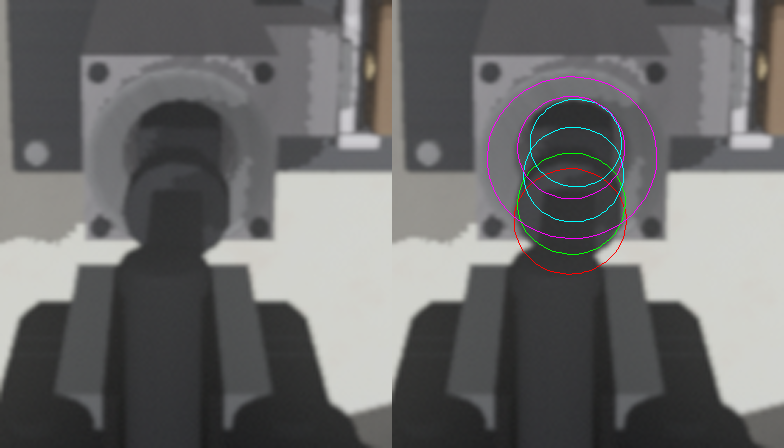

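>>> play_rows(moves=[[[0.001, 0.003, -0.04], 0, 1], [[0.002, 0.008, -0.08], 0, 1], [[0.004, 0.013, -0.12], 0, 1], [[0.006, 0.018, -0.15], 0, 1], [[0.006, 0.02, -0.175], 0, 1], [[0.006, 0.02, -0.175], 0, 1]])

```text
clock: 21.12
position: [541.7, -147.1, 402.9]
ee_rot: [0.145, 0.989, 0.004, -0.006]
contact_force: [0.1, -2.1, -3.4]
gripper_width: 9.6
```

```bash
python3 - <<'E'
from fit import *
snap("wrist","w15"); s=arm.read_state(); print(s["contact_force"],s["wrist_torque"])
fit("w15",0.5,21.5,(260,200,400,360),2.8)
E
```

```text
[-0.3 -1.5 -3.4] [-0.7  0.1 -0.1]
[ 562.3 -153.3  246.4] [ 562.8 -151.8   66.4] [ 541.7 -147.1  403.4] 73.30478368275497
```

View pics/w15_fit.png

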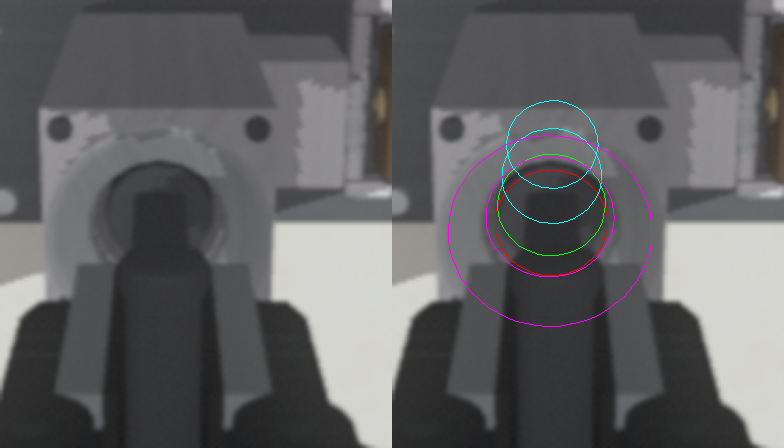

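>>> play_rows(moves=[[[0, 0, -0.025], 0, 1], [[0, 0, -0.045], 0, 1], [[0, 0, -0.06], 0, 1], [[0, 0, -0.075], 0, 1], [[0, 0, -0.083], 0, 1], [[0, 0, -0.083], 0, 1]])

```text
clock: 21.92
position: [542.3, -147.4, 383.2]
ee_rot: [0.144, 0.99, 0.003, -0.002]
contact_force: [-3.6, 0.1, 13.2]
gripper_width: 9.3
```

```bash
python3 - <<'E'
from fit import *
snap("wrist","w16"); p=snap("scene","s16"); s=arm.read_state(); print(s["contact_force"],s["wrist_torque"])
P,_,y=tool(); 
save(p,"s16c",(280,120,380,240),6)
u=np.array([np.sin(np.radians(73)),-np.cos(np.radians(73)),0]); T=np.array([562.4,-152.5,0])
for h in (220,223,226,230,236): 
  print(h,(proj(p,[T+[0,0,h]+40*u,T+[0,0,h]-40*u])-[280,120])*6)
E
```

```text
[-3.1 -0.4 13.6] [-0.2  1.3 -0. ]
220 [[169.2 342.6]
 [285.6 396.9]]
223 [[169.1 336.5]
 [285.6 390.6]]
226 [[169.  330.4]
 [285.5 384.3]]
230 [[168.8 322.1]
 [285.5 375.9]]
236 [[168.5 309.8]
 [285.4 363.2]]
```

View pics/s16c.png

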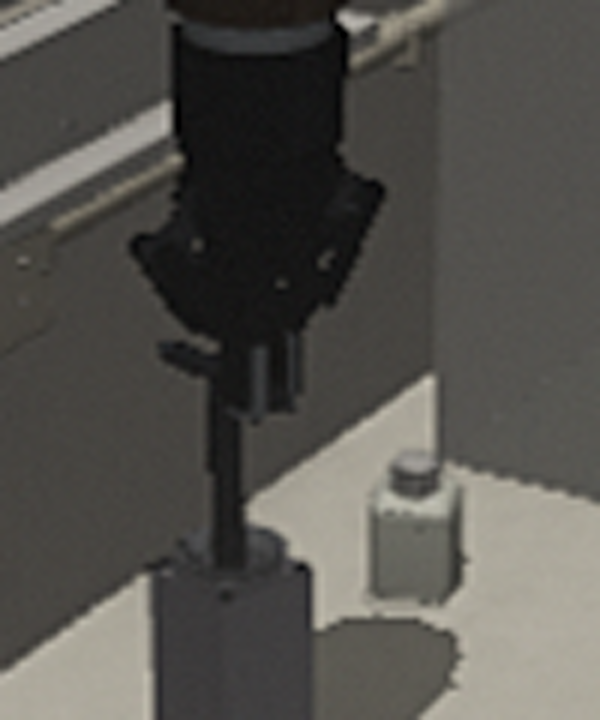

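>>> play_rows(moves=[[[0, 0, 0], 0, 1], [[0, 0, 0], 0, 0.6], [[0, 0, 0], 0, 0], [[0, 0, 0], 0, -1], [[0, 0, 0], 0, -1], [[0, 0, 0.1], 0, -1], [[0, 0, 0.25], 0, -1], [[0.03, -0.01, 0.3], 0.34, -1], [[0.068, -0.018, 0.3], 0.68, -1], [[0.068, -0.018, 0.3], 1, -1], [[0.068, -0.018, 0.3], 1, -1]])

```text
clock: 23.4
position: [562.8, -152.8, 473.0]
ee_rot: [-0.116, 0.993, 0.002, -0.003]
contact_force: [0.3, -0.1, -0.3]
gripper_width: 85.1
```

```bash
python3 - <<'E'
from fit import *
p=snap("wrist","w17"); print(tool()); print(proj(p,[[562.4,-152.5,220],[562.4+38.3,-152.5-11.7,220],[562.4-38.3,-152.5+11.7,220]]))
E
```

```text
(array([ 562.7, -152.8,  473.1]), array([[-1. , -0.2, -0. ],
       [-0.2,  1. ,  0. ],
       [ 0. ,  0. , -1. ]]), np.float64(103.23565968466))
[[315.8 254.8]
 [282.4 309.4]
 [351.9 195.7]]
```

View pics/w17.png

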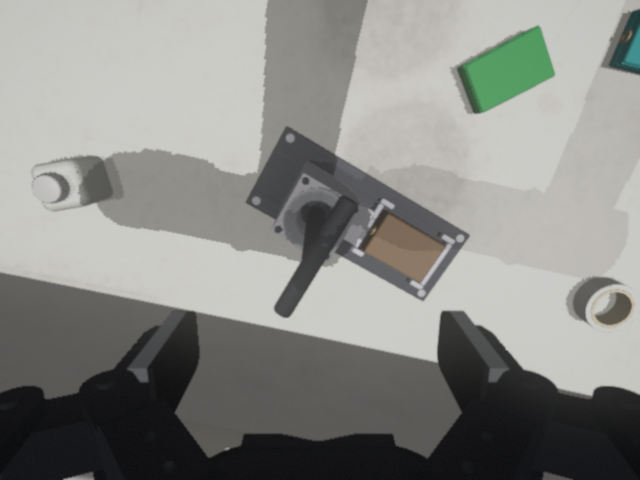

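>>> play_rows(moves=[[[0, 0, 0], 0.35, -1], [[0, 0, 0], 0.7, -1], [[0, 0, 0], 1, -1]])

```text
clock: 23.82
position: [562.6, -152.8, 473.0]
ee_rot: [-0.37, 0.929, 0.001, -0.003]
contact_force: [0.8, -0.1, 0.1]
gripper_width: 85.5
```

>>> play_rows(moves=[[[0, 0, 0], 0.35, -1], [[0, 0, 0], 0.7, -1], [[0, 0, 0], 1, -1]])

```text
clock: 24.2
position: [562.5, -152.8, 473.1]
ee_rot: [-0.599, 0.801, 0.0, -0.003]
contact_force: [-0.4, -0.4, -0.1]
gripper_width: 85.4
```

>>> play_rows(moves=[[[0, 0, 0], 0.35, -1], [[0, 0, 0], 0.7, -1], [[0, 0, 0], 1, -1]])

```text
clock: 24.58
position: [562.4, -152.7, 473.1]
ee_rot: [0.786, -0.618, 0.0, 0.003]
contact_force: [-0.8, 0.1, -0.2]
gripper_width: 85.5
```

>>> play_rows(moves=[[[0, 0, 0], 0.35, -1], [[0, 0, 0], 0.7, -1], [[0, 0, 0], 1, -1]])

```text
clock: 24.95
position: [562.2, -152.7, 473.1]
ee_rot: [0.92, -0.392, 0.001, 0.003]
contact_force: [0.2, 0.6, -0.6]
gripper_width: 85.4
```

>>> play_rows(moves=[[[0, 0, 0], 0.35, -1], [[0, 0, 0], 0.7, -1], [[0, 0, 0], 1, -1], [[0, 0, 0], 1, -1]])

```text
clock: 25.45
position: [562.1, -152.7, 473.2]
ee_rot: [0.99, -0.142, 0.002, 0.003]
contact_force: [-0.1, -0.1, -0.7]
gripper_width: 85.3
```

```bash
python3 - <<'E'
from fit import *
p=snap("wrist","w18"); P,M,y=tool(); print(P,y%360,arm.read_state()["joints"]); print(proj(p,[[562.4,-152.5,220],[562.4+38.3,-152.5-11.7,220],[562.4-38.3,-152.5+11.7,220],[P[0],P[1],220]]))
E
```

```text
[ 562.1 -152.7  473.2] 253.60764023492487 [ 0.   0.3  0.   0.  -1.3  1.3]
[[315.4 253.2]
 [316.1 184.2]
 [314.8 316. ]
 [315.8 253.6]]
```

View pics/w18.png

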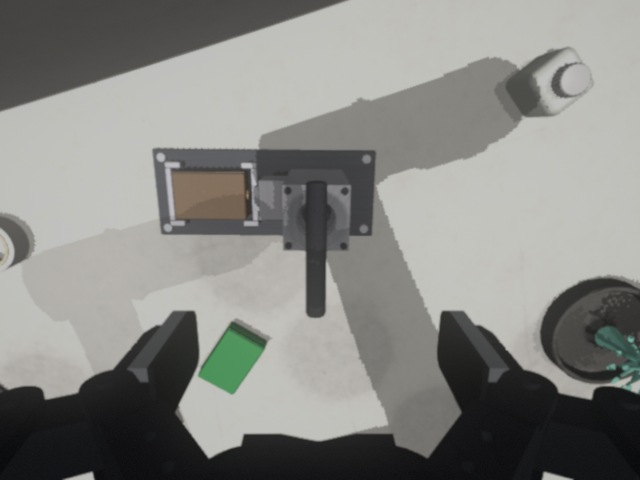

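>>> play_rows(moves=[[[0, 0, -0.15], 0, -1], [[0, 0, -0.28], 0, -1], [[0, 0, -0.324], 0, -1], [[0, 0, -0.324], 0, 0.5], [[0, 0, -0.324], 0, 1], [[0, 0, -0.324], 0, 1], [[0, 0, -0.324], 0, 1], [[0, 0, -0.324], 0, 1], [[0, 0, -0.324], 0, 1]])

```text
clock: 26.62
position: [562.4, -152.6, 377.0]
ee_rot: [0.99, -0.142, 0.003, 0.003]
contact_force: [0.2, 0.6, 4.7]
gripper_width: 9.9
```

>>> play_rows(moves=[[[0, 0, 0], -0.3, 1], [[0, 0, 0], -0.6, 1], [[0, 0, 0], -0.85, 1], [[0, 0, 0], -1, 1], [[0, 0, 0], -1, 1]])

```text
clock: 27.25
position: [562.5, -152.5, 377.1]
ee_rot: [0.919, -0.393, 0.003, 0.003]
contact_force: [0.3, 1.5, 2.4]
gripper_width: 10.4
```

```bash
python3 - <<'E'
from fit import *
s=arm.read_state();P,M,y=tool(); print(P,y%360,s["contact_force"],np.round(s["wrist_torque"],2),s["gripper_width"])
p=snap("wrist","w19")
E
```

```text
[ 562.5 -152.5  377.1] 223.69207466956928 [0.3 1.5 2.4] [ 0.4 -0.1  0.1] 10.43830447883037
```

View pics/w19.png

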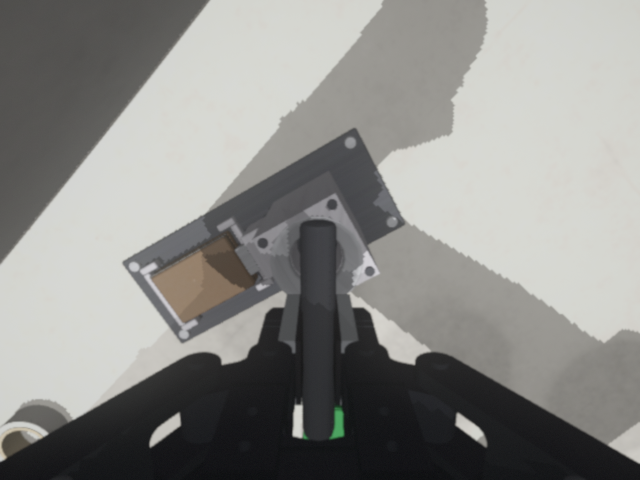

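>>> play_rows(moves=[[[0, 0, 0], -0.3, 1], [[0, 0, 0], -0.6, 1], [[0, 0, 0], -0.85, 1], [[0, 0, 0], -1, 1], [[0, 0, 0], -1, 1]])

```text
clock: 27.92
position: [562.7, -152.5, 377.1]
ee_rot: [0.787, -0.617, 0.002, 0.004]
contact_force: [0.7, 0.5, 1.6]
gripper_width: 10.4
```

>>> play_rows(moves=[[[0, 0, 0], -0.25, 1], [[0, 0, 0], -0.5, 1], [[0, 0, 0], -0.7, 1], [[0, 0, 0], -0.84, 1], [[0, 0, 0], -0.84, 1]])

```text
clock: 28.55
position: [562.8, -152.4, 377.1]
ee_rot: [-0.634, 0.773, -0.001, -0.004]
contact_force: [1.0, 1.2, 1.3]
gripper_width: 10.1
```

```bash
python3 - <<'E'
from fit import *
s=arm.read_state();P,M,y=tool(); print(P,y%360,s["contact_force"],np.round(s["wrist_torque"],2),s["gripper_width"])
p=snap("wrist","w20")
E
```

```text
[ 562.8 -152.4  377.1] 168.76130547544676 [1.  1.2 1.3] [ 0.2 -0.4  0.1] 10.14188762351572
```

View pics/w20.png

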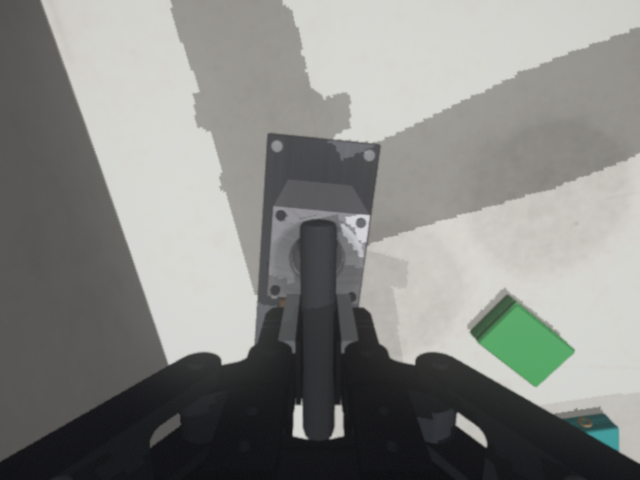

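>>> play_rows(moves=[[[0, 0, 0], -0.06, 1], [[0, 0, 0], -0.12, 1], [[0, 0, 0], -0.12, 1]])

```text
clock: 28.98
position: [562.8, -152.5, 377.1]
ee_rot: [-0.61, 0.793, -0.001, -0.004]
contact_force: [1.1, -0.3, 1.4]
gripper_width: 10.9
```

```bash
python3 - <<'E'
from fit import *
s=arm.read_state();P,M,y=tool(); print(P,y%360,s["contact_force"],s["wrist_torque"].tolist(),s["joint_efforts"].tolist()[5])
p=snap("scene","s20"); save(p,"s20c",(250,190,360,290),6)
E
```

```text
[ 562.8 -152.5  377.1] 165.1503531962787 [ 1.1 -0.3  1.4] [0.18475061516713423, -0.30535498666915906, 0.10648440530417343] -0.16997032798826694
```

View pics/s20c.png

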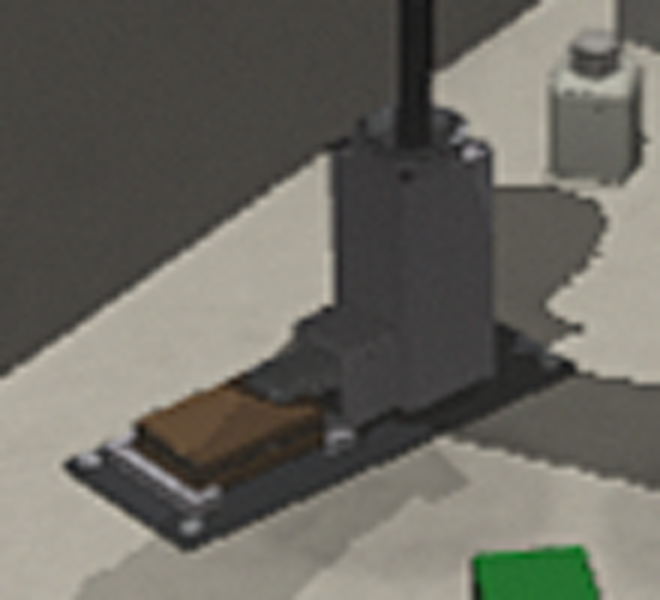

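>>> play_rows(moves=[[[0, 0, 0], -0.06, 1], [[0, 0, 0], -0.12, 1], [[0, 0, 0], -0.17, 1], [[0, 0, 0], -0.17, 1]])

```text
clock: 29.52
position: [562.8, -152.5, 377.1]
ee_rot: [-0.574, 0.819, -0.001, -0.004]
contact_force: [1.3, 0.7, 0.1]
gripper_width: 10.4
```

```bash
python3 - <<'E'
from fit import *
s=arm.read_state();P,M,y=tool(); print(P,y%360,s["contact_force"],s["wrist_torque"].tolist(),s["joint_efforts"].tolist()[5])
p=snap("wrist","w21")
save(p,"w21c",(250,200,390,340),5)
E
```

```text
[ 562.8 -152.5  377.1] 160.05893460943815 [1.3 0.7 0.1] [0.1455422404329309, -0.3930425018368868, 0.34531198006475583] -0.369677497074008
```

View pics/w21.png

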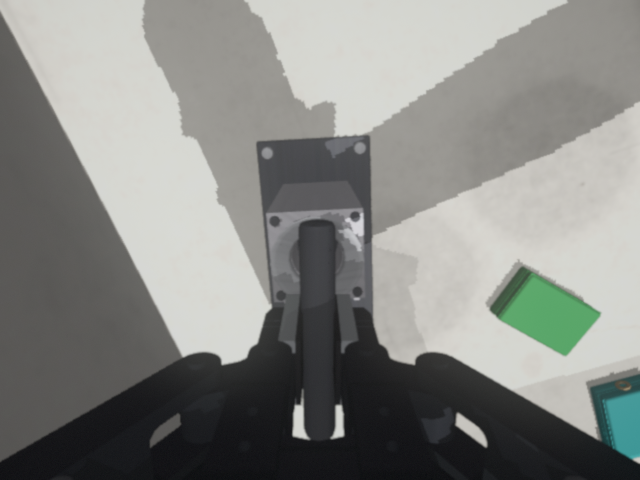

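>>> play_rows(moves=[[[0, 0, 0], -0.07, 1], [[0, 0, 0], -0.14, 1], [[0, 0, 0], -0.2, 1], [[0, 0, 0], -0.2, 1], [[0, 0, 0], -0.2, 1]])

```text
clock: 30.2
position: [562.8, -152.5, 377.1]
ee_rot: [-0.53, 0.848, -0.001, -0.004]
contact_force: [1.2, 0.1, 0.2]
gripper_width: 10.2
```

```bash
python3 - <<'E'
from fit import *
s=arm.read_state();P,M,y=tool(); print(P,y%360,s["contact_force"],s["wrist_torque"].tolist(),s["joint_efforts"].tolist()[5])
p=snap("scene","s21"); save(p,"s21c",(250,190,360,290),6)
d=np.array([np.cos(np.radians(73)),np.sin(np.radians(73)),0]); u=np.array([d[1],-d[0],0]); N=np.array([562.4,-152.5,0])+110*d
for e in (47,30,20,17): print(e,(proj(p,[N-e*d+[0,0,37]+12.5*u,N-e*d+[0,0,37]-12.5*u])-[250,190])*6)
E
```

```text
[ 562.8 -152.5  377.1] 154.06743304191812 [1.2 0.1 0.2] [0.10029263635542157, -0.5296994311032794, 0.5470672723739062] -0.5459847114980221
47 [[290.4 341.4]
 [324.5 361.9]]
30 [[261.6 353.7]
 [295.6 374.5]]
20 [[244.5 361.1]
 [278.4 382. ]]
17 [[239.3 363.3]
 [273.2 384.2]]
```

View pics/s21c.png

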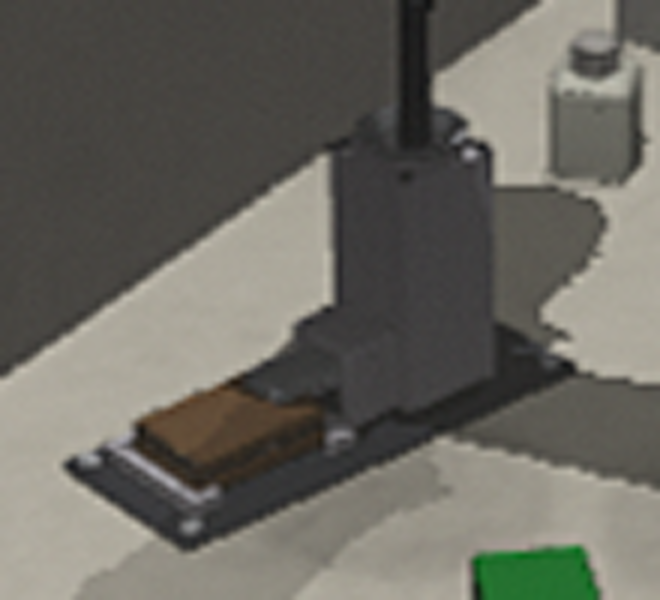

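>>> play_rows(moves=[[[0, 0, 0], 0.1, 1], [[0, 0, 0], 0.25, 1], [[0, 0, 0], 0.25, 0.6], [[0, 0, 0], 0.25, 0], [[0, 0, 0], 0.25, -1], [[0, 0, 0], 0.25, -1], [[0, 0, 0], 0.25, -1], [[0, 0, 0.12], 0.25, -1], [[0, 0, 0.3], 0.25, -1], [[0, 0, 0.45], 0.25, -1], [[0, 0.1, 0.45], 0.25, -1], [[0, 0.1, 0.45], 0.25, -1]])

```text
clock: 31.75
position: [562.6, -121.4, 512.7]
ee_rot: [-0.585, 0.811, -0.001, -0.003]
contact_force: [-0.2, 1.0, 0.1]
gripper_width: 85.5
```

```bash
python3 - <<'E'
from fit import *
p=snap("wrist","w22"); P,M,y=tool(); print(P,y%360)
d=np.array([np.cos(np.radians(73)),np.sin(np.radians(73)),0]); u=np.array([d[1],-d[0],0]); T=np.array([562.4,-152.5,0]);N=T+110*d
for e in (47,30,20,17,14): print(e,proj(p,[N-e*d+[0,0,37]+12.5*u,N-e*d+[0,0,37]-12.5*u]).ravel())
for a in (350-360+73,-12+90,-17-75,-17-85): print(a,proj(p,[T+[0,0,220]+40*np.array([np.cos(np.radians(a)),np.sin(np.radians(a)),0]),T+[0,0,220]]).ravel())
save(p,"w22c",(220,60,420,240),4)
E
```

```text
[ 562.7 -122.   512.1] 161.63587463149764
47 [298.5 223.3 320.6 222.8]
30 [299.1 237.7 320.9 237.2]
20 [299.4 246.1 321.1 245.6]
17 [299.5 248.6 321.1 248.1]
14 [299.6 251.1 321.2 250.6]
63 [293.4 251.2 301.6 193.6]
78 [308.7 251.5 301.6 193.6]
-92 [283.  132.7 301.6 193.6]
-102 [293.9 130.4 301.6 193.6]
```

View pics/w22.png

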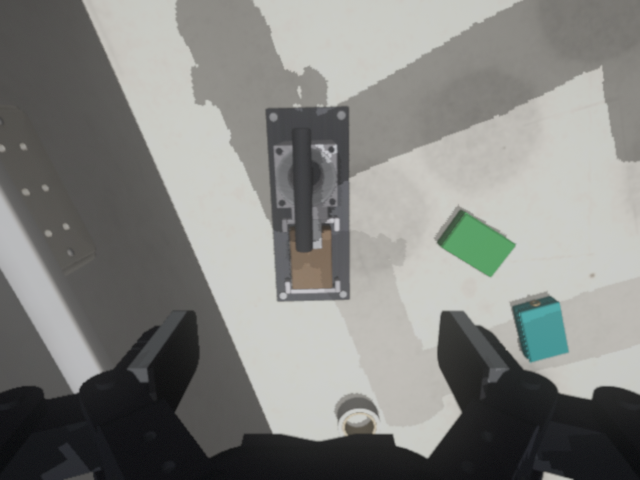

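View pics/w22c.png

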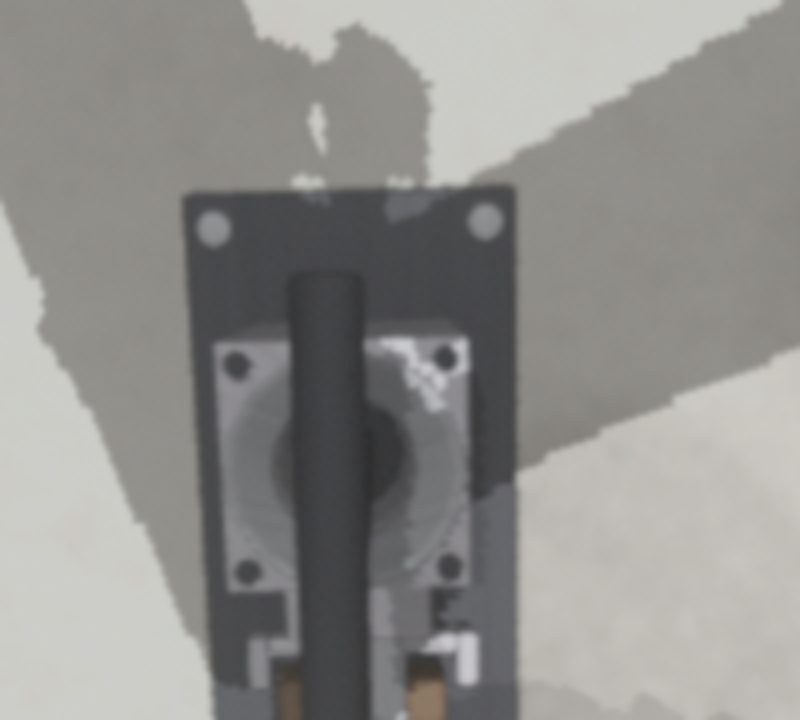

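```bash
python3 - <<'E'
from h import *
p=load("w22"); save(p,"w22d",(270,200,360,310),6)
E
```

```text
(no output)
```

View pics/w22d.png

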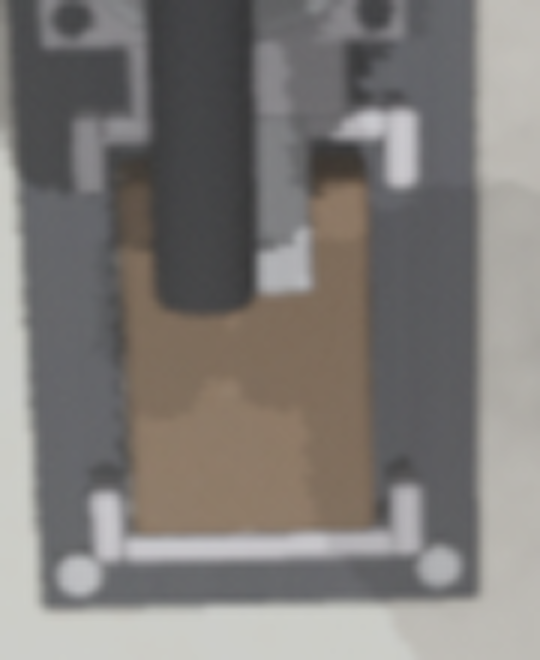

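```bash
python3 - <<'E'
from bench import arm
print(arm.job_done(), arm.read_state()["clock"])
E
```

```text
the job is handed in; nothing more can be done
the job is handed in; nothing more can be done
```

The job is done and handed in at about 32 s of the 62 s allowed.

**What I did**
- I laid the brown mould flat in the nest, then took the key by one arm of its crossbar. The moves allow only a turn about the vertical, so the key stayed at 45°. I swung it upright by drawing its foot lightly against the tower's side, with about 2 N.
- I lowered the key down the shaft in the grip, and the socket went onto the square. I let go, took the crossbar again at its centre, and turned it clockwise until the torque rose to 0.55 N m. Then I released the key standing in the shaft.

**Last checks (wrist picture, robot clear of everything)**
- **Locking bar:** its end lies where the "fully out" position projects (row 248.7 seen, 248.4 expected).
- **Key:** the crossbar's ends fit a height of 220 mm, so the key is fully down. The crossbar turned about 88°, against 85° expected at the stop, which is within how well I could read it.
- **Mould:** it lies flat between the lips, a little towards the far end.
- **Bystanders:** I kept clear of the wax tree, bottle and tape roll and they looked undisturbed, but I did not measure them again at the end. The green and turquoise moulds were not touched.

**Disagreements**
- The trained networks' points for the shaft mouth, nest and stem landed about mid-clamp, so I measured these from the images myself.
- The key sat about 6 mm lower in the grip than I first estimated. It was also gripped about 5 mm nearer the shank. I corrected for the grip offset before lowering it into the shaft. The height error only showed when the key seated, 5 mm short of the commanded depth with about 13 N, and the camera confirmed it was fully down.

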